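Sort the tubes and hold the camera mast at the index clip

TASK

Get the tube rack ready for its picture: put the two stray tubes from the small rack into free holes of the large rack, seated down upright, the long one in the row with the long tube and the short one in the row with the short tube. Then squeeze the lock button in the grip on top of the camera mast, draw the mast up until its pointer is level with the index clip on the scale, and finish holding it still there with the grip still squeezed, because the mast slides down when it is let go. Leave the tubes already in the rack, the clip and everything else on the bench where they are.

Things in the scene. Friction and masses are not known exactly. Their poses are not given: they have to be found in the camera images.
- rack: Large yellow two-tier rack, fixed, 140 (x) by 210 (y) by 78 mm tall. Origin: centre of underside. Two rows of four 23 mm holes, at x = -35 and x = +35 mm; holes at y = -75, -25, 25, 75 mm. Top plate 70 to 78 mm above the bench, blind holes in the foot plate below; a seated tube's bottom is 5 mm above the bench. The holes at y = 75 are taken by row_long and row_short, six are free
- side_rack: Small yellow rack, fixed, 66 (x) by 160 (y) by 78 mm tall. Origin: centre of underside. One row of three 23 mm holes at x = 0, y = -50, 0, 50 mm, built like the large rack's. At the start the two stray tubes stand in its outer holes, either way round, bottoms 5 mm above the bench
- stray_long_center (a point): Centre (half-way up) of the long stray tube: upright glass tube, 20 mm in diameter, round bottom, white screw cap 24 mm in diameter and 22 mm tall on top; 150 mm long over all, so the middle of the cap is 64 mm above this point; z along the tube; about 35 g
- stray_short_center (a point): Centre (half-way up) of the short stray tube: same glass and cap, but 125 mm long over all; the middle of the cap is 51.5 mm above this point
- row_long_center (a point): Centre of the 150 mm tube that already stands in the large rack; it shows which row is for the long tubes (either row, drawn anew each time)
- row_short_center (a point): Centre of the 125 mm tube that already stands in the large rack, in the row for the short tubes
- grip (a point): Centre of the black squeeze grip on top of the mast, axes as the stand. Grip block: 34 (x) by 26 (y) by 54 mm tall (26 mm above, 27 mm below this point), then a 42 x 48 mm plate. The lock button stands out 6 mm on its +x side: 40 mm over all along x, 35 mm when squeezed. The camera beside it spans y = -34 to -82 mm, 52 mm in x, up to 9 mm above this point. 187 mm above the bench when down
- button (a joint): Lock button: grey ribbed pad 18 (y) by 36 mm (z) on the grip's +x side, at the grip centre's height. 0 = out (locked), 0.005 m = home; spring 2 N rising to 6 N. The lock frees the mast when it is in by over 3 mm, and it springs out when let go. Squeezed by pinching the grip along x, one finger on the button, the other on the opposite side
- mast (a joint): Extension of the mast, m: 0 = fully down, 0.112 = end of travel, straight up out of the column. The lock catches only when the mast is down. Once up nothing else holds it: with the camera it weighs 0.2 to 0.5 kg, has about 1 N of friction and slides down when let go
- pointer (a point): Tip of the pointer on the mast (a 10 mm round stud with a 3 mm high needle at its middle), in the slot of the column's +x face, running over the scale (white strip, black marks each 5 mm). 162 mm below the grip's centre, rises with the mast; axes as the stand
- clip (a point): Tip of the steel index clip, a block 10 mm tall (5 mm above and below this point) riding on the -y edge of the scale and standing out 15 mm beyond it: today's setting, 40 to 105 mm above the lowest scale mark, where the pointer starts. Held by 6 N of friction
- stand: Camera stand, fixed: grey foot plate 110 (x) by 130 (y) by 12 mm and an aluminium column 40 by 46 mm, up to 150 mm above the bench. Origin: centre of underside. Scale and lock button are on its +x side, the camera on its -y side looks at the rack
- beaker: Bystander, loose: glass beaker, 70 mm wide at the rim, 90 mm tall. Origin: centre of its underside
- flask: Bystander, loose: conical glass flask, 82 mm wide at the foot, 126 mm tall. Origin: centre of its underside
- reagent: Bystander, loose: white screw jar, 70 mm wide, 130 mm tall, blue cap. Origin: centre of its underside
- wash_bottle: Bystander, loose: white wash bottle with blue cap and bent spout, 72 mm wide, 195 mm tall. Origin: centre of its underside
- pot: Bystander, loose: dark green pot, 92 mm wide, 85 mm tall, with a grass seedling about 270 mm tall. Origin: centre of its underside
- dishes: Bystander, loose: stack of three clear dishes, 90 mm wide, 42 mm tall. Origin: centre of its underside
- marker: Bystander, loose: felt marker lying on the bench, about 135 mm long, 13 mm thick. Origin: centre of its underside

How it is judged:
On the way, in this order (a step that is already met when the one before it is completed fails the run):
1. both stray tubes stand seated in the large rack, each in the row of its length (((x of stray_long_center in the frame of rack between 0.027 and 0.043 m and x of row_long_center in the frame of rack between 0.027 and 0.043 m and x of stray_short_center in the frame of rack between -0.043 and -0.027 m and x of row_short_center in the frame of rack between -0.043 and -0.027 m) or (x of stray_long_center in the frame of rack between -0.043 and -0.027 m and x of row_long_center in the frame of rack between -0.043 and -0.027 m and x of stray_short_center in the frame of rack between 0.027 and 0.043 m and x of row_short_center in the frame of rack between 0.027 and 0.043 m)) and z of stray_long_center in the frame of rack between 0.076 and 0.084 m and y of stray_long_center in the frame of rack between -0.085 and 0.085 m and angle between each of stray_long_center, row_long_center, stray_short_center, row_short_center's own z axis and vertical below 0.12 rad and z of row_long_center in the frame of rack between 0.076 and 0.084 m and y of row_long_center in the frame of rack between -0.085 and 0.085 m and z of stray_short_center in the frame of rack between 0.0635 and 0.0715 m and y of stray_short_center in the frame of rack between -0.085 and 0.085 m and z of row_short_center in the frame of rack between 0.0635 and 0.0715 m and y of row_short_center in the frame of rack between -0.085 and 0.085 m), for 0.2 s.
2. the lock is squeezed and the mast is drawn up (value of joint button above 0.003 m and value of joint mast above 0.02 m), for 0.1 s.
At the end, for the whole second after the job is handed in: All four tubes upright and seated (4 mm) in the large rack, long ones in one row, short ones in the other, not touched; the pointer level with the clip within 5 mm, at rest, the fingers holding the grip with the lock button in by over 3 mm (all of step 1 and z of pointer in the frame of clip between -0.005 and 0.005 m and value of joint button above 0.003 m and contact force between button and the fingers above 3 N and velocity of joint mast between -0.01 and 0.01 m/s and contact force between each of stray_long, row_long, stray_short, row_short and the fingers below 0.2 N); the arm keeps its last pose, push and grip.
It fails at once if a tube already in the rack was pulled out or pushed over (distance of any of row_long_center, row_short_center from where it was at the start of the episode above 0.015 m).
It fails at once if the index clip was shifted along the scale (distance of clip from where it was at the start of the episode above 0.004 m).
It fails at once if a bystander was pushed out of its place or knocked over (distance of any of beaker, flask, reagent, wash_bottle, pot, dishes, marker from where it was at the start of the episode above 0.03 m or angle between any of beaker, flask, reagent, wash_bottle, pot, dishes's own z axis and vertical above 0.5 rad).
It also fails if it takes over 61 s, if anything falls off the work surface, if the arm or the gripper's body presses on something with over 40 N, if the wrist force passes 120 N, or if a joint passes its speed limit or range.

ROBOT

A 6-joint arm with a two-finger parallel gripper is mounted at the origin on the work surface. World frame = base frame: x ahead of the robot, y to its left, z up, the work surface at z = 0. Lengths are in m, angles in rad, forces in N, time in s.
With the tool pointing down it reaches from about 0.3 to 0.775 m from the base axis. Payload 14.6 kg.
Tool frame: the origin (TCP) lies between the finger pads; the fingertips stand 8 mm ahead of it and the grasp point (between the pads) lies 11 mm behind it; z points along the fingers, y is the direction in which the jaws open and shut (so a half turn about z gives the same grasp; the last joint's range is limited). The gripper opens to 94 mm and grips with 3 to 60 N. Pads are 16 mm wide; open, the fingers measure 119 mm over their backs; the gripper's body (75 mm by 177 mm) begins 78 mm behind the grasp point.
Start: joints at [1.22, 0.3, 1.521, -0, 1.321, -0.067], TCP at [0.154, 0.528, 0.213] pointing down, gripper open.
Joint ranges: [-3.03, 3.03], [-0.79, 2.21], [0.23, 2.52], [-1.04, 4.18], [0, 3.07], [-2.55, 2.55]. Speed limits (rad/s): [2.22, 2.22, 2.57, 3.14, 3.14, 3.14].

INTERFACE

Orientations are given as [roll, pitch, yaw] about the fixed x, y, z axes, in that order (R = Rz(yaw) Ry(pitch) Rx(roll)).
In Python, from station import ctrl, viewer, workorder gives the robot as it stands.
- The arm moves only by the tool play_rows, never from a script. Its argument "commands" is a list of rows, each an object of numbers: "dx", "dy", "dz": the shift along the tool's x, y, z in m; "ax", "ay", "az": the turn, a rotation vector about the tool's x, y, z in degrees. In form: [{"dx": .., "dy": .., "dz": .., "ax": .., "ay": .., "az": ..}, ...]. A call has exactly 5 rows; each row shifts and turns the pose as measured when the row begins, along the tool's axes as they then stand; what a row does not reach is not made up. A row lasts 1/12 s, in which the tool goes at most 41.7 mm and 7.16 degrees, less where a joint would pass 70% of its speed; a pose out of reach is approached as far as the arm can. A call with a gripper value outside its range is refused whole. "claw" is the opening, from 0 (shut) to 1 (fully open), set as the call begins (left out, the last holds). The fingers move at their own pace and stop on an object; "squeeze" is the grip in N (left out, the last holds). Time passes only in rows, so rows that do not move let the fingers close, or fill a call up. It gives the time, the measured TCP pose, the force and the opening at its end, in the units of the state.
- ctrl.get_obs(): the state, without advancing time (a new reading comes with each control period).
- viewer.camera(name): name is "side" or "top" or "wrist"; returns the picture (480x640x3 uint8, red, green, blue); there is no depth.
- viewer.camera_model(name): a dict with "K" (3x3 intrinsics, pixels), "dist_coeffs" ([k1, k2, p1, p2, k3] as OpenCV has them; the pictures are not rectified), "pose" (4x4, takes a point from camera to world coordinates); the wrist camera has in their place "T_tool_cam" (4x4, takes a point from camera to tool coordinates, whose origin is the TCP and whose axes are the flange's). Camera axes: x right, y down, z forward; pixel columns grow to the right and rows downward; lengths in m; the calibration is good to about 2 mm. A picture is of the moment at which its call begins: read the wrist's pose just before it. camera_model takes no time and is no camera call.
- workorder.hand_in(): hands the job in, once; it reports no verdict.
The state is a dict: "time_s": time; "qpos": joint angles; "joint_vel": joint speeds; "tau": joint torques, N m; "ee_pos": TCP position; "eef_rot": TCP orientation; "force": force on the tool from outside, world axes, zero at the start; "moment": the same for the moment, N m; "grip_width": finger opening in m.
Only numpy, scipy, OpenCV 4.12 (cv2) and the standard library are available. Lean on these libraries where they do the work, as an engineer would, in place of code of your own. Each camera call takes 0.05 s, during which the arm holds its last target. There are 200 camera calls.

## Working session

There is one attempt and no reset: what is moved stays moved. The work goes in short steps, Python scripts to look and compute and a tool call to move; the robot and the scene stay as the last step left them, time stands still between calls to the robot, and variables do not carry over. Pictures are saved under pics/ and viewed, about 8 in all and at most 12, crops included, and the job is handed in when it is done.

Besides the shell and the picture viewer there is one more tool, called after ">>>" as a command line: name --argument value ..., lists and objects as JSON in quotes. play_rows: Moves the arm, as the interface text tells. Its arguments: {"type":"object","properties":{"commands":{"type":"array","items":{"type":"object","properties":{"dx":{"type":"number"},"dy":{"type":"number"},"dz":{"type":"number"},"ax":{"type":"number"},"ay":{"type":"number"},"az":{"type":"number"}}}},"claw":{"type":"number"},"squeeze":{"type":"number"}},"required":["commands"]}

```bash
ls; mkdir -p pics
python3 - <<'E'
from station import ctrl, viewer, workorder
import cv2, numpy as np
np.set_printoptions(precision=4,suppress=True)
ims=[]
for n in ("top","side"):
    im=viewer.camera(n); cv2.imwrite(f"pics/{n}0.png",im[:,:,::-1])
    m=viewer.camera_model(n); print(n,m)
print(viewer.camera_model("wrist")); print(ctrl.get_obs())
E
```

```text
pics
top {'K': array([[474.5967,   0.    , 305.1459],
       [  0.    , 474.5967, 241.2066],
       [  0.    ,   0.    ,   1.    ]]), 'dist_coeffs': array([-0.0563,  0.    ,  0.    ,  0.    ,  0.    ]), 'pose': array([[ 0.0174, -0.9894,  0.1444,  0.4274],
       [-0.9998, -0.0182, -0.0042,  0.0362],
       [ 0.0068, -0.1443, -0.9895,  1.0854],
       [ 0.    ,  0.    ,  0.    ,  1.    ]])}
side {'K': array([[495.4934,   0.    , 318.8337],
       [  0.    , 495.4934, 237.784 ],
       [  0.    ,   0.    ,   1.    ]]), 'dist_coeffs': array([-0.0934,  0.    ,  0.    ,  0.    ,  0.    ]), 'pose': array([[ 0.9484, -0.2388,  0.2087,  0.3618],
       [-0.3171, -0.7304,  0.605 , -0.6009],
       [ 0.008 , -0.64  , -0.7684,  0.8919],
       [ 0.    ,  0.    ,  0.    ,  1.    ]])}
{'K': array([[408.4754,   0.    , 324.4183],
       [  0.    , 408.4754, 236.9006],
       [  0.    ,   0.    ,   1.    ]]), 'dist_coeffs': array([-0.0922,  0.    ,  0.    ,  0.    ,  0.    ]), 'T_tool_cam': array([[-0.0003, -0.9599, -0.2803,  0.0809],
       [ 1.    , -0.0004,  0.0002, -0.0003],
       [-0.0003, -0.2803,  0.9599, -0.171 ],
       [ 0.    ,  0.    ,  0.    ,  1.    ]])}
{'time_s': 0.1, 'qpos': array([ 1.2204,  0.3004,  1.5215,  0.    ,  1.3207, -0.0666]), 'joint_vel': array([-0.0002,  0.0007, -0.0027, -0.0006,  0.0009, -0.0022]), 'tau': array([  0.0029, -53.2645, -35.3278,   0.071 ,   0.0235,  -0.    ]), 'ee_pos': array([0.1539, 0.5278, 0.213 ]), 'eef_rot': array([-3.1406, -0.0001,  2.8579]), 'force': array([-0.7225,  0.0316,  0.1998]), 'moment': array([-0.0477, -0.05  ,  0.0203]), 'grip_width': 0.09369674077391839}
```

View pics/top0.png

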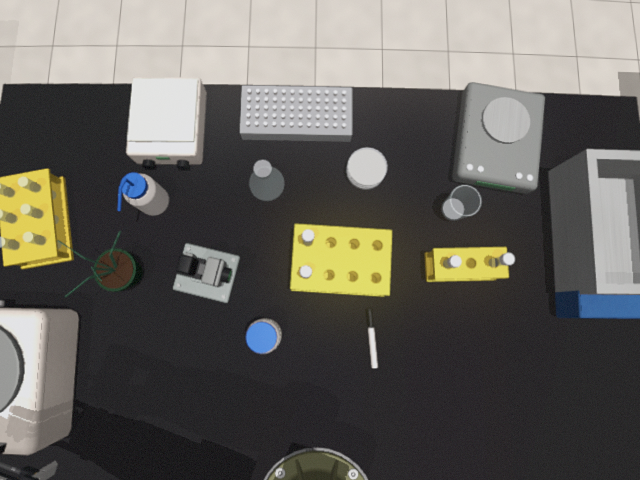

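View pics/side0.png

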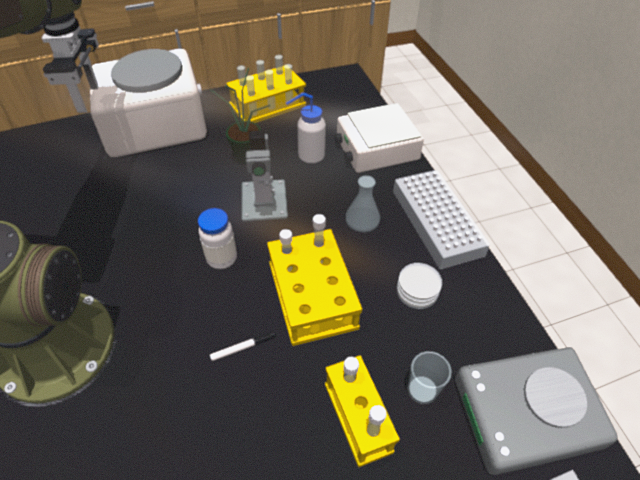

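The top view shows the large rack near (341,260), with row caps at (307,236) and (306,272). The side rack is near (467,264), with stray caps at (455,262) and (508,259), and the stand is at (208,272). In the side view the caps are at (286,238), (319,222), (351,367) and (376,415). Next I'll triangulate the caps and enlarge the stand.

```bash
cat > h.py <<'E'
import cv2, numpy as np
from scipy.spatial.transform import Rotation as R
from station import ctrl, viewer, workorder
np.set_printoptions(precision=4,suppress=True)
def grab(n):
    o=ctrl.get_obs(); m=viewer.camera_model(n); im=viewer.camera(n)[:,:,::-1].copy()
    if n=="wrist":
        T=np.eye(4); T[:3,:3]=R.from_euler('xyz',o['eef_rot']).as_matrix(); T[:3,3]=o['ee_pos']
        P=T@m['T_tool_cam']
    else: P=m['pose']
    return im,(m['K'],m['dist_coeffs'],P)
def ray(c,uv):
    p=cv2.undistortPoints(np.array([[uv]],float),c[0],c[1])[0,0]
    d=c[2][:3,:3]@np.r_[p,1]; return c[2][:3,3],d/np.linalg.norm(d)
def onz(c,uv,z):
    o,d=ray(c,uv); return o+d*(z-o[2])/d[2]
def tri(obs):
    A=np.zeros((3,3));b=np.zeros(3)
    rs=[ray(c,uv) for c,uv in obs]
    for o,d in rs:
        M=np.eye(3)-np.outer(d,d);A+=M;b+=M@o
    x=np.linalg.solve(A,b); return x,max(np.linalg.norm(np.cross(d,x-o)) for o,d in rs)
def proj(c,X):
    Pi=np.linalg.inv(c[2]); r,_=cv2.Rodrigues(Pi[:3,:3])
    return cv2.projectPoints(np.array(X,float).reshape(-1,1,3),r,Pi[:3,3],c[0],c[1])[0][:,0]
def blobs(mask,lo,hi):
    n,l,s,c=cv2.connectedComponentsWithStats(mask.astype(np.uint8))
    return [(c[i],s[i]) for i in range(1,n) if lo<s[i][4]<hi]
E
cat > a.py <<'E'
from h import *
C={}
for n in("top","side"):
    C[n]=grab(n)
    im,c=C[n]; hsv=cv2.cvtColor(im,cv2.COLOR_BGR2HSV)
    w=(hsv[...,1]<60)&(hsv[...,2]>185)
    for ce,s in blobs(w,20,400):
        if (n=="top" and 290<ce[0]<520 and 225<ce[1]<285) or (n=="side" and 270<ce[0]<400 and 200<ce[1]<440): print(n,ce,s)
def pair(a,b): return tri([(C['top'][1],a),(C['side'][1],b)])
for k,(a,b) in dict(r1=((307,236),(319,222)),r2=((306,272),(286,238)),s1=((455,262),(351,367)),s2=((508,259),(376,415))).items(): print(k,pair(a,b))
# rack top plate corners at z=.078
for n in("top",):
    im,c=C[n];hsv=cv2.cvtColor(im,cv2.COLOR_BGR2HSV)
    y=cv2.inRange(hsv,(20,120,120),(35,255,255))
    for ct in cv2.findContours(y,0,2)[0]:
        if cv2.contourArea(ct)>500: print(cv2.minAreaRect(ct),[onz(c,p,.078)[:2].round(3).tolist() for p in cv2.boxPoints(cv2.minAreaRect(ct))])
a=cv2.resize(C['top'][0][225:315,160:260],None,fx=4,fy=4,interpolation=2)
b=cv2.resize(C['side'][0][125:225,225:305],None,fx=5,fy=5,interpolation=2)
o=np.zeros((500,800,3),np.uint8);o[:360,:400]=a;o[:,400:]=b
cv2.imwrite('pics/stand.png',o)
for n,uv in(("top",(208,272)),("side",(264,200))): print(n,onz(C[n][1],uv,.012))
E
python3 a.py
```

```text
top [307.6522 234.7652] [302 229  12  12 115]
top [508.2524 258.2913] [503 253  11  12 103]
top [455.5385 260.6442] [450 255  12  12 104]
top [305.5089 270.75  ] [300 265  12  12 112]
side [318.6374 218.8132] [313 215  12   9  91]
side [285.3    233.8333] [280 230  12   9  90]
side [351.0926 363.3889] [344 357  15  14 162]
side [377.565 412.75 ] [370 405  16  16 200]
r1 (array([0.5772, 0.0284, 0.1426]), np.float64(0.0015897354204274015))
r2 (array([0.5068, 0.029 , 0.1177]), np.float64(0.0016981642080776292))
s1 (array([ 0.5319, -0.2772,  0.1205]), np.float64(0.0013145924130046984))
s2 (array([ 0.5351, -0.3758,  0.1496]), np.float64(0.00020734082377235215))
((466.86767578125, 263.7793884277344), (33.503055572509766, 82.10907745361328), 88.78113555908203) [[0.565, -0.227], [0.572, -0.408], [0.499, -0.406], [0.493, -0.227]]
((341.4148254394531, 259.8349914550781), (99.92430877685547, 67.64956665039062), 3.6522226333618164) [[0.469, 0.063], [0.614, 0.057], [0.604, -0.158], [0.459, -0.148]]
((32.792945861816406, 218.33175659179688), (97.20539855957031, 68.87381744384766), 84.0938491821289) [[0.715, 0.733], [0.733, 0.576], [0.517, 0.533], [0.499, 0.685]]
top [0.5095 0.2506 0.012 ]
side [0.5106 0.2492 0.012 ]
```

View pics/stand.png

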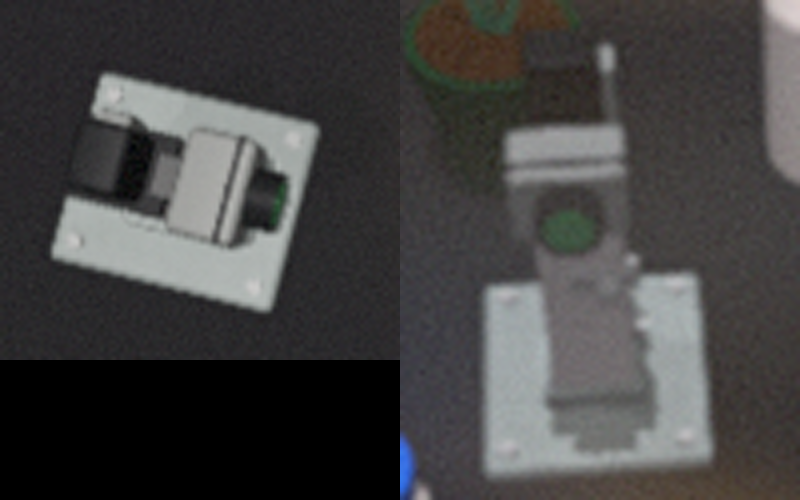

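Row_long is at x=+35, with its cap middle at z=0.143. Row_short is at x=-35, with its cap middle at 0.118. The long stray stands at the -y end of the side rack and the short stray at its +y end. On the stand I see the grip at the left, the camera toward the rack, and two small parts on the +x edge of the column. I'll plan the first transfer so one wrist view takes in both racks.

```bash
cat > plan.py <<'E'
from h import *
import json,sys
def plan(tgt,yaw,n,p=None,y0=None):
    o=ctrl.get_obs(); p=np.array(o['ee_pos'] if p is None else p); y0=o['eef_rot'][2] if y0 is None else y0
    D=(np.array(tgt)-p)/n; dy=(yaw-y0+np.pi)%(2*np.pi)-np.pi
    print(n,'rows: step',np.linalg.norm(D)*1e3,'mm',np.degrees(dy)/n,'deg')
    rows=[]
    for i in range(n):
        r=R.from_euler('xyz',[np.pi,0,y0+dy*i/n]); d=r.inv().apply(D)
        rows.append(dict(dx=round(d[0],4),dy=round(d[1],4),dz=round(d[2],4),az=round(-np.degrees(dy)/n,2)))
    for i in range(0,n,5): print(json.dumps(rows[i:i+5]))
if __name__=="__main__":
    a=list(map(float,sys.argv[1:])); plan(a[:3],a[3],int(a[4]))
E
python3 plan.py .53 -.165 .31 1.5708 20
```

```text
20 rows: step 39.712937028980676 mm -3.68691290636975 deg
[{"dx": -0.0278, "dy": -0.028, "dz": -0.0048, "az": 3.69}, {"dx": -0.0295, "dy": -0.0261, "dz": -0.0048, "az": 3.69}, {"dx": -0.0311, "dy": -0.0242, "dz": -0.0048, "az": 3.69}, {"dx": -0.0326, "dy": -0.0221, "dz": -0.0048, "az": 3.69}, {"dx": -0.034, "dy": -0.02, "dz": -0.0048, "az": 3.69}]
[{"dx": -0.0352, "dy": -0.0178, "dz": -0.0048, "az": 3.69}, {"dx": -0.0362, "dy": -0.0155, "dz": -0.0048, "az": 3.69}, {"dx": -0.0372, "dy": -0.0131, "dz": -0.0048, "az": 3.69}, {"dx": -0.0379, "dy": -0.0107, "dz": -0.0048, "az": 3.69}, {"dx": -0.0385, "dy": -0.0082, "dz": -0.0048, "az": 3.69}]
[{"dx": -0.039, "dy": -0.0057, "dz": -0.0048, "az": 3.69}, {"dx": -0.0393, "dy": -0.0032, "dz": -0.0048, "az": 3.69}, {"dx": -0.0394, "dy": -0.0007, "dz": -0.0048, "az": 3.69}, {"dx": -0.0394, "dy": 0.0018, "dz": -0.0048, "az": 3.69}, {"dx": -0.0392, "dy": 0.0044, "dz": -0.0048, "az": 3.69}]
[{"dx": -0.0388, "dy": 0.0069, "dz": -0.0048, "az": 3.69}, {"dx": -0.0383, "dy": 0.0094, "dz": -0.0048, "az": 3.69}, {"dx": -0.0376, "dy": 0.0118, "dz": -0.0048, "az": 3.69}, {"dx": -0.0368, "dy": 0.0142, "dz": -0.0048, "az": 3.69}, {"dx": -0.0358, "dy": 0.0165, "dz": -0.0048, "az": 3.69}]
```

>>> play_rows --commands '[{"dz":-0.02},{"dx":-0.02,"dy":-0.02,"dz":-0.02},{"dx":-0.02,"dy":-0.02,"dz":-0.02},{"dx":-0.02,"dy":-0.02,"dz":-0.02},{"dx":-0.02,"dy":-0.02,"dz":-0.02}]' --claw 1

```text
validation failed for argument at $.co...
```

>>> play_rows --commands '[{"dx":-0.026,"dy":-0.026,"az":4},{"dx":-0.028,"dy":-0.024,"az":4},{"dx":-0.029,"dy":-0.023,"az":4},{"dx":-0.031,"dy":-0.021,"az":4},{"dx":-0.032,"dy":-0.019,"az":4}]'

```text
validation failed for argument at $.co...
```

>>> play_rows --commands '[{"dx":-0.033,"dy":-0.017,"az":4},{"dx":-0.034,"dy":-0.015,"az":4},{"dx":-0.035,"dy":-0.013,"az":4},{"dx":-0.036,"dy":-0.01,"az":4},{"dx":-0.037,"dy":-0.008,"az":4}]'

```text
validation failed for argument at $.co...
```

```bash
python3 plan.py .53 -.165 .30 1.5708 10; python3 -c "
from h import *;o=ctrl.get_obs();print(o['time_s'],o['ee_pos'],o['eef_rot'])"
```

```text
10 rows: step 79.31010858936827 mm -7.3738258127395 deg
[{"dx": -0.0555, "dy": -0.056, "dz": -0.0087, "az": 7.37}, {"dx": -0.0622, "dy": -0.0484, "dz": -0.0087, "az": 7.37}, {"dx": -0.0679, "dy": -0.04, "dz": -0.0087, "az": 7.37}, {"dx": -0.0725, "dy": -0.031, "dz": -0.0087, "az": 7.37}, {"dx": -0.0759, "dy": -0.0214, "dz": -0.0087, "az": 7.37}]
[{"dx": -0.078, "dy": -0.0115, "dz": -0.0087, "az": 7.37}, {"dx": -0.0788, "dy": -0.0014, "dz": -0.0087, "az": 7.37}, {"dx": -0.0783, "dy": 0.0087, "dz": -0.0087, "az": 7.37}, {"dx": -0.0766, "dy": 0.0187, "dz": -0.0087, "az": 7.37}, {"dx": -0.0735, "dy": 0.0284, "dz": -0.0087, "az": 7.37}]
0.2 [0.154  0.5279 0.2131] [-3.1409 -0.      2.8578]
```

All six keys are probably required in each row.

>>> play_rows --commands '[{"dx":0,"dy":0,"dz":-0.02,"ax":0,"ay":0,"az":0},{"dx":-0.02,"dy":-0.02,"dz":-0.02,"ax":0,"ay":0,"az":0},{"dx":-0.02,"dy":-0.02,"dz":-0.02,"ax":0,"ay":0,"az":0},{"dx":-0.02,"dy":-0.02,"dz":-0.02,"ax":0,"ay":0,"az":0},{"dx":-0.02,"dy":-0.02,"dz":-0.02,"ax":0,"ay":0,"az":0}]' --claw 1

```text
time_s: 0.62
ee_pos: [0.2072, 0.4266, 0.3107]
eef_rot: [-3.129, -0.002, 2.863]
force: [1.1, -0.4, 0.7]
grip_width: 0.094
```

>>> play_rows --commands '[{"dx":-0.026,"dy":-0.026,"dz":0,"ax":0,"ay":0,"az":4},{"dx":-0.028,"dy":-0.024,"dz":0,"ax":0,"ay":0,"az":4},{"dx":-0.029,"dy":-0.023,"dz":0,"ax":0,"ay":0,"az":4},{"dx":-0.031,"dy":-0.021,"dz":0,"ax":0,"ay":0,"az":4},{"dx":-0.032,"dy":-0.019,"dz":0,"ax":0,"ay":0,"az":4}]'

```text
time_s: 1.03
ee_pos: [0.2965, 0.2573, 0.3161]
eef_rot: [-3.137, 0.003, 2.506]
force: [1.5, -0.5, 0.5]
grip_width: 0.0939
```

>>> play_rows --commands '[{"dx":-0.033,"dy":-0.017,"dz":0,"ax":0,"ay":0,"az":4},{"dx":-0.034,"dy":-0.015,"dz":0,"ax":0,"ay":0,"az":4},{"dx":-0.035,"dy":-0.013,"dz":0,"ax":0,"ay":0,"az":4},{"dx":-0.036,"dy":-0.01,"dz":0,"ax":0,"ay":0,"az":4},{"dx":-0.037,"dy":-0.008,"dz":0,"ax":0,"ay":0,"az":4}]'

```text
time_s: 1.45
ee_pos: [0.3775, 0.0794, 0.3177]
eef_rot: [-3.141, 0.005, 2.14]
force: [0.7, 1.1, -0.4]
grip_width: 0.094
```

```bash
sed -i 's/rows.append(dict(/rows.append(dict(ax=0,ay=0,/' plan.py; python3 plan.py .53 -.165 .30 1.5708 10; python3 -c "
from h import *;o=ctrl.get_obs();print(o['time_s'],o['ee_pos'],o['eef_rot'])"
```

```text
10 rows: step 28.857734923652625 mm -3.2598630702969893 deg
[{"ax": 0, "ay": 0, "dx": -0.0288, "dy": -0.0003, "dz": 0.0018, "az": 3.26}, {"ax": 0, "ay": 0, "dx": -0.0288, "dy": 0.0013, "dz": 0.0018, "az": 3.26}, {"ax": 0, "ay": 0, "dx": -0.0287, "dy": 0.003, "dz": 0.0018, "az": 3.26}, {"ax": 0, "ay": 0, "dx": -0.0284, "dy": 0.0046, "dz": 0.0018, "az": 3.26}, {"ax": 0, "ay": 0, "dx": -0.0281, "dy": 0.0062, "dz": 0.0018, "az": 3.26}]
[{"ax": 0, "ay": 0, "dx": -0.0277, "dy": 0.0078, "dz": 0.0018, "az": 3.26}, {"ax": 0, "ay": 0, "dx": -0.0272, "dy": 0.0093, "dz": 0.0018, "az": 3.26}, {"ax": 0, "ay": 0, "dx": -0.0267, "dy": 0.0109, "dz": 0.0018, "az": 3.26}, {"ax": 0, "ay": 0, "dx": -0.026, "dy": 0.0124, "dz": 0.0018, "az": 3.26}, {"ax": 0, "ay": 0, "dx": -0.0253, "dy": 0.0138, "dz": 0.0018, "az": 3.26}]
1.45 [0.3775 0.0794 0.3177] [-3.1405  0.0051  2.1398]
```

>>> play_rows --commands '[{"dx":-0.029,"dy":0,"dz":0.002,"ax":0,"ay":-0.2,"az":3.3},{"dx":-0.029,"dy":0.001,"dz":0.002,"ax":0,"ay":0,"az":3.3},{"dx":-0.029,"dy":0.003,"dz":0.002,"ax":0,"ay":0,"az":3.3},{"dx":-0.028,"dy":0.005,"dz":0.002,"ax":0,"ay":0,"az":3.3},{"dx":-0.028,"dy":0.006,"dz":0.002,"ax":0,"ay":0,"az":3.3}]'

```text
time_s: 1.87
ee_pos: [0.4551, -0.0533, 0.3094]
eef_rot: [3.138, 0.01, 1.832]
force: [0.5, -0.2, 0.5]
grip_width: 0.0942
```

>>> play_rows --commands '[{"dx":-0.034,"dy":0.009,"dz":0.002,"ax":0,"ay":0,"az":4},{"dx":-0.034,"dy":0.012,"dz":0.002,"ax":0,"ay":0,"az":4},{"dx":-0.033,"dy":0.014,"dz":0.002,"ax":0,"ay":0,"az":4},{"dx":-0.032,"dy":0.016,"dz":0.002,"ax":0,"ay":0,"az":4},{"dx":0,"dy":0,"dz":0,"ax":0,"ay":0,"az":0}]'

```text
time_s: 2.28
ee_pos: [0.5288, -0.188, 0.3]
eef_rot: [3.138, 0.007, 1.532]
force: [-0.6, -0.2, -0.2]
grip_width: 0.0936
```

```bash
cat > b.py <<'E'
from h import *
import sys
im,c=grab("wrist"); o=ctrl.get_obs(); print(o['time_s'],o['ee_pos'],o['eef_rot'])
cv2.imwrite('pics/w_%s.png'%sys.argv[1],im)
hsv=cv2.cvtColor(im,cv2.COLOR_BGR2HSV)
w=(hsv[...,1]<60)&(hsv[...,2]>170)
for ce,s in blobs(w,150,3000): print('white',ce,s, onz(c,ce,.13)[:2], onz(c,ce,.155)[:2])
y=cv2.inRange(hsv,(20,120,150),(35,255,255))
cs,hi=cv2.findContours(y,cv2.RETR_CCOMP,2)
for i,ct in enumerate(cs):
    a=cv2.contourArea(ct)
    if hi[0][i][3]<0 and a>3000: print('rack',a)
    if hi[0][i][3]>=0 and 150<a<1500:
        (u,v),ax,an=cv2.fitEllipse(ct); print('hole',np.array([u,v]),np.array(ax),onz(c,(u,v),.078))
E
python3 b.py 1
```

```text
2.3333 [ 0.528  -0.1861  0.3004] [3.1376 0.007  1.5358]
white [625.1406  38.7761] [ 610    0   30   76 1934] [ 0.7837 -0.0473] [ 0.7652 -0.0516]
white [160.4866 139.101 ] [122 128  78  23 861] [ 0.3974 -0.1177] [ 0.4073 -0.1168]
white [445.2608 275.8458] [423 267  38  24 441] [ 0.6374 -0.2487] [ 0.6297 -0.2382]
white [332.5124 305.6653] [320 295  26  23 484] [ 0.5344 -0.2737] [ 0.5342 -0.2614]
white [546.4686 324.5052] [ 509  306   75   43 1259] [ 0.7407 -0.3046] [ 0.7253 -0.2899]
white [524.9868 351.8013] [511 331  32  53 453] [ 0.7226 -0.3337] [ 0.7086 -0.317 ]
white [611.1975 343.9506] [594 340  32   8 162] [ 0.815  -0.3322] [ 0.7942 -0.3155]
rack 8084.5
hole [337.9618 365.4727] [19.2023 21.2642] [ 0.5384 -0.3738  0.078 ]
hole [331.8898 296.9799] [27.2773 48.1794] [ 0.5344 -0.2893  0.078 ]
rack 24702.5
```

View pics/w_1.png

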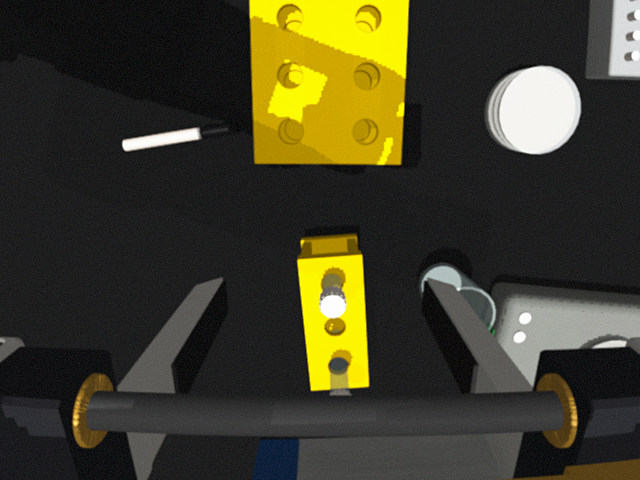

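The wrist view shows free holes of the large rack at (291,16), (368,16), (290,74), (366,75), (291,131) and (364,131). The short stray's cap is at (332,305), and the long one is hidden behind the gripper bar. Next I'll hover over the short tube.

```bash
cat > plan.py <<'E'
from h import *
import json,sys
def plan(tgt,yaw,n):
    o=ctrl.get_obs(); p=np.array(o['ee_pos']); r=R.from_euler('xyz',o['eef_rot']); g=R.from_euler('xyz',[np.pi,0,yaw])
    D=(np.array(tgt)-p)/n; w=(r.inv()*g).as_rotvec()/n
    print(o['time_s'],p,o['eef_rot'],'step mm %.1f deg %.1f'%(np.linalg.norm(D)*1e3,np.degrees(np.linalg.norm(w))))
    rows=[]
    for i in range(n):
        d=r.inv().apply(D); r=r*R.from_rotvec(w); a=np.degrees(w)
        rows.append(dict(zip(("dx","dy","dz","ax","ay","az"),[round(float(v),4) for v in d]+[round(float(v),2) for v in a])))
    for i in range(0,n,5): print(json.dumps(rows[i:i+5]))
if __name__=="__main__":
    a=list(map(float,sys.argv[1:])); plan(a[:3],a[3],int(a[4]))
E
python3 plan.py .533 -.278 .22 1.5708 4
```

```text
2.3333 [ 0.528  -0.1861  0.3004] [3.1376 0.007  1.5358] step mm 30.6 deg 0.5
[{"dx": -0.0228, "dy": 0.002, "dz": 0.0203, "ax": 0.05, "ay": 0.1, "az": -0.5}, {"dx": -0.0228, "dy": 0.0018, "dz": 0.0202, "ax": 0.05, "ay": 0.1, "az": -0.5}, {"dx": -0.0229, "dy": 0.0016, "dz": 0.0202, "ax": 0.05, "ay": 0.1, "az": -0.5}, {"dx": -0.0229, "dy": 0.0014, "dz": 0.0201, "ax": 0.05, "ay": 0.1, "az": -0.5}]
```

>>> play_rows --commands '[{"dx":-0.023,"dy":0.002,"dz":0.02,"ax":0,"ay":0.1,"az":-0.5},{"dx":-0.023,"dy":0.002,"dz":0.02,"ax":0,"ay":0.1,"az":-0.5},{"dx":-0.023,"dy":0.001,"dz":0.02,"ax":0,"ay":0.1,"az":-0.5},{"dx":-0.023,"dy":0.001,"dz":0.02,"ax":0,"ay":0.1,"az":-0.5},{"dx":0,"dy":0,"dz":0,"ax":0,"ay":0,"az":0}]' --claw 0.55

```text
time_s: 2.75
ee_pos: [0.5327, -0.2778, 0.2198]
eef_rot: [3.134, 0.0, 1.581]
force: [-1.8, 0.1, -0.1]
grip_width: 0.0638
```

```bash
cat > cap.py <<'E'
from h import *
import sys
zc=float(sys.argv[2]); im,c=grab("wrist"); o=ctrl.get_obs(); print(o['time_s'],o['ee_pos'],o['eef_rot'],o['grip_width'])
cv2.imwrite('pics/c_%s.png'%sys.argv[1],im)
hsv=cv2.cvtColor(im,cv2.COLOR_BGR2HSV)
w=(hsv[...,1]<70)&(hsv[...,2]>110)
for ce,s in blobs(w,500,6000):
    if 200<ce[0]<450: print('cap',ce,s,onz(c,ce,zc)); b=s[:4]; print('  bbox mid',onz(c,(b[0]+b[2]/2-.5,b[1]+b[3]/2-.5),zc))
E
python3 cap.py 1 .119
```

```text
2.8 [ 0.5332 -0.2764  0.2219] [3.1325 0.0008 1.5815] 0.06006480283384224
cap [325.241  236.1869] [ 308  216   35   40 1054] [ 0.5348 -0.2753  0.119 ]
  bbox mid [ 0.5347 -0.2748  0.119 ]
cap [328.9024 379.1193] [ 311  359   37   37 1106] [ 0.539  -0.3915  0.119 ]
  bbox mid [ 0.539  -0.3896  0.119 ]
```

View pics/c_1.png

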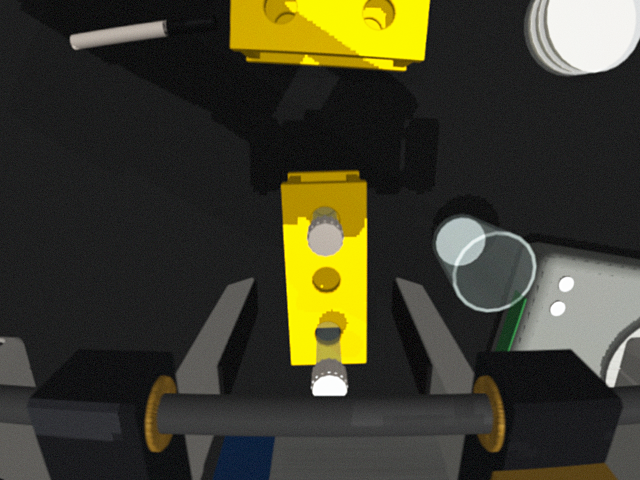

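The short cap is at (325,236), giving (0.535,-0.275), in line with the TCP. I'll descend, grip and lift.

>>> play_rows --commands '[{"dx":0.001,"dy":0.001,"dz":0.028,"ax":0.3,"ay":0,"az":0.3},{"dx":0,"dy":0,"dz":0.028,"ax":0.2,"ay":0,"az":0.3},{"dx":0,"dy":0,"dz":0.028,"ax":0,"ay":0,"az":0},{"dx":0,"dy":0,"dz":0.028,"ax":0,"ay":0,"az":0},{"dx":0,"dy":0,"dz":0,"ax":0,"ay":0,"az":0}]' --claw 0.5 --squeeze 20

```text
time_s: 3.22
ee_pos: [0.5374, -0.2699, 0.1143]
eef_rot: [3.132, 0.006, 1.577]
force: [0.4, 0.7, -0.4]
grip_width: 0.0471
```

```bash
python3 plan.py .5345 -.2755 .108 1.5708 1
```

```text
3.2167 [ 0.5374 -0.2699  0.1143] [3.1317 0.0056 1.5768] step mm 8.9 deg 0.7
[{"dx": -0.0055, "dy": -0.003, "dz": 0.0063, "ax": 0.57, "ay": 0.32, "az": 0.35}]
```

>>> play_rows --commands '[{"dx":-0.003,"dy":-0.002,"dz":0.003,"ax":0.3,"ay":0.2,"az":0.2},{"dx":-0.0025,"dy":-0.001,"dz":0.003,"ax":0.3,"ay":0.1,"az":0.1},{"dx":0,"dy":0,"dz":0,"ax":0,"ay":0,"az":0},{"dx":0,"dy":0,"dz":0,"ax":0,"ay":0,"az":0},{"dx":0,"dy":0,"dz":0,"ax":0,"ay":0,"az":0}]'

```text
time_s: 3.63
ee_pos: [0.537, -0.2743, 0.1164]
eef_rot: [3.136, 0.004, 1.575]
force: [0.2, -0.8, 0.5]
grip_width: 0.047
```

```bash
python3 plan.py .5345 -.2755 .108 1.5708 1
```

```text
3.6333 [ 0.537  -0.2743  0.1164] [3.1356 0.004  1.5746] step mm 8.9 deg 0.5
[{"dx": -0.0011, "dy": -0.0026, "dz": 0.0084, "ax": 0.34, "ay": 0.23, "az": 0.22}]
```

>>> play_rows --commands '[{"dx":-0.001,"dy":-0.0025,"dz":0.008,"ax":0.3,"ay":0.2,"az":0.2},{"dx":0,"dy":0,"dz":0,"ax":0,"ay":0,"az":0},{"dx":0,"dy":0,"dz":0,"ax":0,"ay":0,"az":0},{"dx":0,"dy":0,"dz":0,"ax":0,"ay":0,"az":0},{"dx":0,"dy":0,"dz":0,"ax":0,"ay":0,"az":0}]'

```text
time_s: 4.05
ee_pos: [0.5349, -0.276, 0.1098]
eef_rot: [3.139, 0.002, 1.57]
force: [0.6, 0.3, -0.4]
grip_width: 0.047
```

```bash
python3 plan.py .5345 -.2755 .108 1.5708 1;python3 plan.py .5345 -.2755 .108 1.5708 1
```

```text
4.05 [ 0.5349 -0.276   0.1098] [3.1386 0.0018 1.5703] step mm 1.9 deg 0.2
[{"dx": 0.0005, "dy": -0.0004, "dz": 0.0018, "ax": 0.17, "ay": 0.1, "az": -0.03}]
4.05 [ 0.5349 -0.276   0.1098] [3.1386 0.0018 1.5703] step mm 1.9 deg 0.2
[{"dx": 0.0005, "dy": -0.0004, "dz": 0.0018, "ax": 0.17, "ay": 0.1, "az": -0.03}]
```

>>> play_rows --commands '[{"dx":0,"dy":0,"dz":0,"ax":0,"ay":0,"az":0},{"dx":0,"dy":0,"dz":0,"ax":0,"ay":0,"az":0},{"dx":0,"dy":0,"dz":0,"ax":0,"ay":0,"az":0},{"dx":0,"dy":0,"dz":0,"ax":0,"ay":0,"az":0},{"dx":0,"dy":0,"dz":0,"ax":0,"ay":0,"az":0}]' --claw 0 --squeeze 20

```text
time_s: 4.47
ee_pos: [0.5349, -0.276, 0.1098]
eef_rot: [3.139, 0.002, 1.57]
force: [0.6, -1.1, -0.5]
grip_width: 0.0238
```

>>> play_rows --commands '[{"dx":0,"dy":0,"dz":-0.01,"ax":0.1,"ay":0,"az":0},{"dx":0,"dy":0,"dz":-0.025,"ax":0,"ay":0,"az":0},{"dx":0,"dy":0,"dz":-0.025,"ax":0,"ay":0,"az":0},{"dx":0,"dy":0,"dz":-0.025,"ax":0,"ay":0,"az":0},{"dx":0,"dy":0,"dz":-0.015,"ax":0,"ay":0,"az":0}]'

```text
time_s: 4.88
ee_pos: [0.5335, -0.2749, 0.2122]
eef_rot: [-3.136, -0.002, 1.57]
force: [0.7, -0.9, 0.1]
grip_width: 0.0233
```

```bash
cat > hole.py <<'E'
from h import *
import sys
# candidate holes: sys.argv tag; prints dark-ish ellipse fits in yellow, z=.078
im,c=grab("wrist"); o=ctrl.get_obs(); print(o['time_s'],o['ee_pos'],o['eef_rot'],o['grip_width'])
cv2.imwrite('pics/h_%s.png'%sys.argv[1],im)
E
python3 plan.py .495 -.127 .215 1.5708 5
python3 - <<'E'
from h import *
im=cv2.imread('pics/w_1.png')
m=viewer.camera_model('wrist'); T=np.eye(4);T[:3,:3]=R.from_euler('xyz',[3.1376,.007,1.5358]).as_matrix();T[:3,3]=[.528,-.1861,.3004]
c=(m['K'],m['dist_coeffs'],T@m['T_tool_cam'])
hsv=cv2.cvtColor(im,cv2.COLOR_BGR2HSV)
y=cv2.inRange(hsv,(18,100,70),(38,255,255)); y[180:]=0
ct=max(cv2.findContours(y,0,2)[0],key=cv2.contourArea); ap=cv2.approxPolyDP(ct,4,True)[:,0]
for p in ap: print(p,onz(c,p.astype(float),.078))
for p in [(291,16),(368,16),(290,74),(366,75),(291,131),(364,131)]: print(p,onz(c,p,.078)[:2])
E
```

```text
4.8833 [ 0.5335 -0.2749  0.2122] [-3.1364 -0.0021  1.5704] step mm 30.6 deg 0.1
[{"dx": 0.0296, "dy": -0.0077, "dz": -0.0005, "ax": -0.06, "ay": -0.02, "az": -0.0}, {"dx": 0.0296, "dy": -0.0077, "dz": -0.0005, "ax": -0.06, "ay": -0.02, "az": -0.0}, {"dx": 0.0296, "dy": -0.0077, "dz": -0.0005, "ax": -0.06, "ay": -0.02, "az": -0.0}, {"dx": 0.0296, "dy": -0.0077, "dz": -0.0005, "ax": -0.06, "ay": -0.02, "az": -0.0}, {"dx": 0.0296, "dy": -0.0077, "dz": -0.0005, "ax": -0.06, "ay": -0.02, "az": -0.0}]
[249   0] [ 0.4697 -0.0007  0.078 ]
[254 163] [ 0.4638 -0.145   0.078 ]
[400 164] [ 0.6036 -0.1509  0.078 ]
[409   0] [ 0.611  -0.0053  0.078 ]
(291, 16) [ 0.5062 -0.0159]
(368, 16) [ 0.5744 -0.0182]
(290, 74) [ 0.5027 -0.0655]
(366, 75) [ 0.5718 -0.0688]
(291, 131) [ 0.5009 -0.1165]
(364, 131) [ 0.5693 -0.1189]
```

Hole centres from the first wrist view are consistent: 140 mm width, 50 mm pitch, yaw -2.4°. I'll move near the hole and take one confirming look.

>>> play_rows --commands '[{"dx":0.022,"dy":-0.007,"dz":0,"ax":-0.1,"ay":0,"az":0},{"dx":0.022,"dy":-0.007,"dz":0,"ax":-0.1,"ay":0,"az":0},{"dx":0.022,"dy":-0.007,"dz":0,"ax":-0.1,"ay":0,"az":0},{"dx":0.022,"dy":-0.007,"dz":0,"ax":0,"ay":0,"az":0},{"dx":0.018,"dy":-0.006,"dz":0,"ax":0,"ay":0,"az":0}]'

```text
time_s: 5.3
ee_pos: [0.4996, -0.1686, 0.2207]
eef_rot: [3.132, 0.003, 1.566]
force: [0.3, -0.1, -0.0]
grip_width: 0.0235
```

```bash
python3 hole.py 1
```

```text
5.35 [ 0.4991 -0.1663  0.221 ] [3.1323 0.0026 1.5675] 0.023074791799360225
```

View pics/h_1.png

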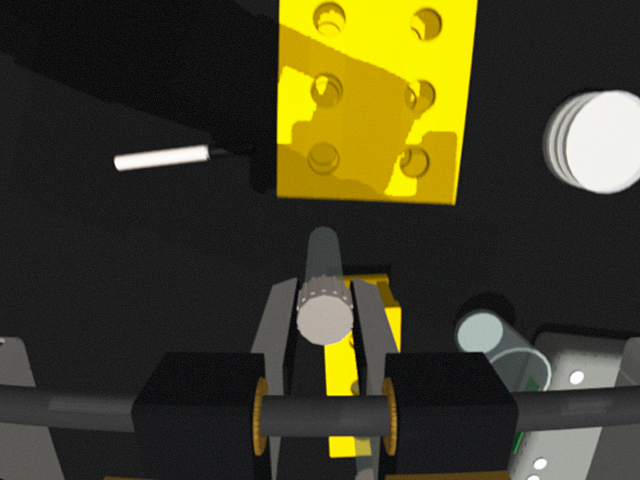

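Free holes are visible at (323,158), (413,162), (326,91), (419,95), (330,20) and (426,24). The held tube hangs straight, with its cap at (324,312) and its bottom near (322,228).

```bash
python3 - <<'E'
from h import *
im=cv2.imread('pics/h_1.png')
m=viewer.camera_model('wrist'); T=np.eye(4);T[:3,:3]=R.from_euler('xyz',[3.132,.003,1.566]).as_matrix();T[:3,3]=[.4996,-.1686,.2207]
c=(m['K'],m['dist_coeffs'],T@m['T_tool_cam'])
g=cv2.cvtColor(im,cv2.COLOR_BGR2GRAY); g=cv2.createCLAHE(4,(16,16)).apply(g)
pts=[];loc=[]
for n,(u,v) in {(-35,-75):(323,158),(35,-75):(413,162),(-35,-25):(326,91),(35,-25):(419,95),(-35,25):(330,20),(35,25):(426,24)}.items():
    s=20; x0,y0=u-s,max(0,v-s)
    r=cv2.resize(g[y0:v+s,x0:u+s],None,fx=4,fy=4,interpolation=2)
    h=cv2.HoughCircles(r,cv2.HOUGH_GRADIENT,1,200,param1=80,param2=8,minRadius=52,maxRadius=70)
    if h is None: print(n,'none');continue
    a=h[0,0]; uv=(x0+a[0]/4-.4,y0+a[1]/4-.4); P=onz(c,uv,.078); print(n,uv,a[2]/4,P[:2]); pts.append(P[:2]);loc.append(np.array(n)/1e3)
pts=np.array(pts);loc=np.array(loc)
A,_=cv2.estimateAffinePartial2D(loc,pts,ransacReprojThreshold=.003); print('yaw',np.degrees(np.arctan2(A[1,0],A[0,0])),'scale',np.hypot(A[0,0],A[1,0]))
print('centre',A[:,2]); q=np.array([[-.035,-.075],[.035,-.075],[.035,-.025]]); print(q@A[:,:2].T+A[:,2]); print('resid',pts-(loc@A[:,:2].T+A[:,2]))
zc=.2207+.011+.001
print('cap',onz(c,(324.5,309),zc),'bottom',onz(c,(322.5,237),zc-.114+.010))
E
python3 plan.py .5005 -.1165 .215 1.5708 3
```

```text
(-35, -75) (np.float32(322.225), np.float32(158.225)) 17.075 [ 0.5004 -0.1169]
(35, -75) (np.float32(414.225), np.float32(161.225)) 15.975 [ 0.5709 -0.1194]
(-35, -25) (np.float32(327.475), np.float32(90.975)) 17.075 [ 0.5046 -0.0679]
(35, -25) (np.float32(419.975), np.float32(94.725)) 15.125 [ 0.5729 -0.0704]
(-35, 25) (np.float32(328.725), np.float32(18.225)) 16.525 [ 0.5057 -0.0178]
(35, 25) (np.float32(425.975), np.float32(23.475)) 15.7 [ 0.5752 -0.0207]
yaw -2.4980988705450584 scale 0.9913616334485139
centre [ 0.5394 -0.0441]
[[ 0.5015 -0.1168]
 [ 0.5708 -0.1199]
 [ 0.573  -0.0704]]
resid [[-0.001  -0.0001]
 [ 0.0001  0.0005]
 [ 0.001  -0.0006]
 [-0.      0.    ]
 [-0.0001 -0.    ]
 [ 0.0001  0.0002]]
cap [ 0.5004 -0.1659  0.2327] bottom [ 0.5001 -0.1644  0.1287]
5.35 [ 0.4991 -0.1663  0.221 ] [3.1323 0.0026 1.5675] step mm 16.7 deg 0.2
[{"dx": 0.0166, "dy": 0.0004, "dz": 0.002, "ax": 0.18, "ay": 0.05, "az": -0.06}, {"dx": 0.0166, "dy": 0.0004, "dz": 0.002, "ax": 0.18, "ay": 0.05, "az": -0.06}, {"dx": 0.0166, "dy": 0.0004, "dz": 0.002, "ax": 0.18, "ay": 0.05, "az": -0.06}]
```

>>> play_rows --commands '[{"dx":0.016,"dy":0.0005,"dz":0.003,"ax":0.2,"ay":0.05,"az":0},{"dx":0.016,"dy":0.0005,"dz":0.003,"ax":0.2,"ay":0.05,"az":0},{"dx":0.014,"dy":0,"dz":0.003,"ax":0.1,"ay":0,"az":0},{"dx":0.003,"dy":0,"dz":0,"ax":0,"ay":0,"az":0},{"dx":0,"dy":0,"dz":0,"ax":0,"ay":0,"az":0}]'

```text
time_s: 5.77
ee_pos: [0.5002, -0.1145, 0.2163]
eef_rot: [3.137, 0.003, 1.569]
force: [0.0, -0.2, -0.8]
grip_width: 0.0238
```

```bash
python3 plan.py .5000 -.118 .19 1.5708 1; python3 plan.py .5000 -.118 .19 1.5708 1
```

```text
5.7667 [ 0.5002 -0.1145  0.2163] [3.1374 0.0025 1.5694] step mm 26.5 deg 0.3
[{"dx": -0.0034, "dy": -0.0003, "dz": 0.0263, "ax": 0.24, "ay": 0.14, "az": -0.08}]
5.7667 [ 0.5002 -0.1145  0.2163] [3.1374 0.0025 1.5694] step mm 26.5 deg 0.3
[{"dx": -0.0034, "dy": -0.0003, "dz": 0.0263, "ax": 0.24, "ay": 0.14, "az": -0.08}]
```

>>> play_rows --commands '[{"dx":-0.0035,"dy":0,"dz":0.01,"ax":0.2,"ay":0.1,"az":-0.1},{"dx":0,"dy":0,"dz":0.008,"ax":0,"ay":0,"az":0},{"dx":0,"dy":0,"dz":0,"ax":0,"ay":0,"az":0},{"dx":0,"dy":0,"dz":0,"ax":0,"ay":0,"az":0},{"dx":0,"dy":0,"dz":0,"ax":0,"ay":0,"az":0}]'

```text
time_s: 6.18
ee_pos: [0.5002, -0.1212, 0.1968]
eef_rot: [3.141, 0.001, 1.569]
force: [0.2, -0.5, -1.0]
grip_width: 0.0235
```

```bash
python3 hole.py 2; python3 plan.py .5000 -.118 .19 1.5708 1
```

```text
6.2333 [ 0.5003 -0.1212  0.1969] [3.1411 0.0011 1.5694] 0.023526149508807628
6.2333 [ 0.5003 -0.1212  0.1969] [3.1411 0.0011 1.5694] step mm 7.6 deg 0.1
[{"dx": 0.0032, "dy": -0.0003, "dz": 0.0069, "ax": 0.03, "ay": 0.06, "az": -0.08}]
```

View pics/h_2.png

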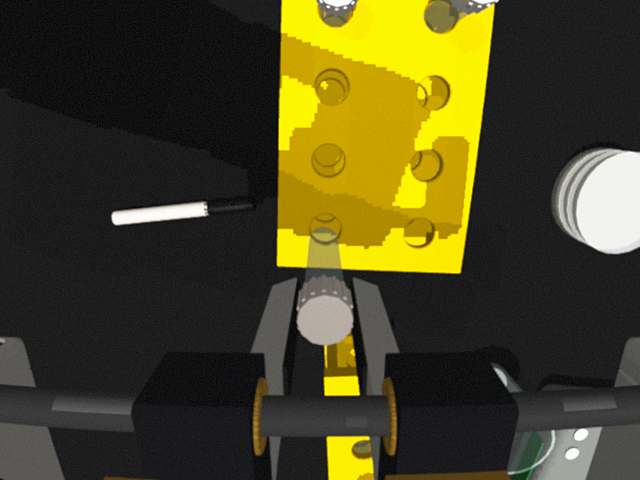

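The target hole is at (325,229), with the tube bottom just in front of it. The cap's top disc is at (326,318).

Run:
```python
from h import *
m=viewer.camera_model('wrist'); T=np.eye(4);T[:3,:3]=R.from_euler('xyz',[3.1411,.0011,1.5694]).as_matrix();T[:3,3]=[.5003,-.1212,.1969]
c=(m['K'],m['dist_coeffs'],T@m['T_tool_cam'])
im=cv2.imread('pics/h_2.png')
g=cv2.cvtColor(im,cv2.COLOR_BGR2GRAY); g=cv2.createCLAHE(4,(16,16)).apply(g)
for nm,(u,v),s,lo,hi in(('hole',(325,229),20,13,18),('hole2',(328,160),20,13,18),('hole3',(418,232),20,13,18),('cap',(326,318),36,24,33)):
    r=cv2.resize(g[v-s:v+s,u-s:u+s],None,fx=4,fy=4,interpolation=2)
    h=cv2.HoughCircles(r,cv2.HOUGH_GRADIENT,1,200,param1=80,param2=8,minRadius=lo*4,maxRadius=hi*4)
    a=h[0,0]; uv=(u-s+a[0]/4-.4,v-s+a[1]/4-.4); print(nm,uv,a[2]/4,onz(c,uv,.2189 if nm=='cap' else .078))
cv2.imwrite('pics/z.png',cv2.resize(im[190:360,255:400],None,fx=4,fy=3.5,interpolation=2))
```

```text
hole (np.float32(324.475), np.float32(226.225)) 14.825 [ 0.5013 -0.1164  0.078 ]
hole2 (np.float32(328.225), np.float32(159.475)) 17.85 [ 0.504  -0.0679  0.078 ]
hole3 (np.float32(418.725), np.float32(231.975)) 15.1 [ 0.5711 -0.1209  0.078 ]
cap (np.float32(323.475), np.float32(316.475)) 28.725 [ 0.5008 -0.1169  0.2189]
```

In this still picture the tube axis (y=-0.117) sits over the hole (y=-0.117 ±1 mm), so the TCP-to-tube offset is about +4 mm in y. I'll descend here, watching the force.

>>> play_rows --commands '[{"dx":0,"dy":0,"dz":0.008,"ax":0,"ay":0,"az":0},{"dx":0,"dy":0,"dz":0.008,"ax":0,"ay":0,"az":0},{"dx":0,"dy":0,"dz":0.006,"ax":0,"ay":0,"az":0},{"dx":0,"dy":0,"dz":0,"ax":0,"ay":0,"az":0},{"dx":0,"dy":0,"dz":0,"ax":0,"ay":0,"az":0}]'

```text
time_s: 6.65
ee_pos: [0.5002, -0.1215, 0.1724]
eef_rot: [3.141, 0.001, 1.569]
force: [-0.6, -0.4, 0.8]
grip_width: 0.0234
```

```bash
python3 plan.py .5003 -.1212 .111 1.5708 5|head -1;  python3 -c "
from h import *;print(ctrl.get_obs()['force'],ctrl.get_obs()['moment'])"
```

```text
6.65 [ 0.5002 -0.1215  0.1724] [3.1411 0.001  1.5689] step mm 12.3 deg 0.0
[-0.6025 -0.4391  0.7892] [-0.0365  0.0346  0.0205]
```

Tube bottom is about 10 mm below the plate surface and the force is negligible. I'll continue down.

>>> play_rows --commands '[{"dx":0,"dy":0,"dz":0.012,"ax":0,"ay":0,"az":0},{"dx":0,"dy":0,"dz":0.012,"ax":0,"ay":0,"az":0},{"dx":0,"dy":0,"dz":0.01,"ax":0,"ay":0,"az":0},{"dx":0,"dy":0,"dz":0,"ax":0,"ay":0,"az":0},{"dx":0,"dy":0,"dz":0,"ax":0,"ay":0,"az":0}]'

```text
time_s: 7.07
ee_pos: [0.5007, -0.1214, 0.1377]
eef_rot: [3.14, 0.001, 1.569]
force: [0.2, 0.5, -0.6]
grip_width: 0.0237
```

```bash
python3 plan.py .5003 -.1212 .111 1.5708 5|head -1;  python3 -c "
from h import *;print(ctrl.get_obs()['force'],ctrl.get_obs()['moment'])"
```

```text
7.0667 [ 0.5007 -0.1214  0.1377] [3.1398 0.0012 1.5693] step mm 5.4 deg 0.0
[ 0.2188  0.4844 -0.6211] [-0.0877  0.0968 -0.0289]
```

>>> play_rows --commands '[{"dx":0,"dy":0,"dz":0.008,"ax":0,"ay":0,"az":0},{"dx":0,"dy":0,"dz":0.008,"ax":0,"ay":0,"az":0},{"dx":0,"dy":0,"dz":0.006,"ax":0,"ay":0,"az":0},{"dx":0,"dy":0,"dz":0,"ax":0,"ay":0,"az":0},{"dx":0,"dy":0,"dz":0,"ax":0,"ay":0,"az":0}]'

```text
time_s: 7.48
ee_pos: [0.5013, -0.1214, 0.1147]
eef_rot: [3.138, 0.002, 1.569]
force: [0.7, 0.5, -0.0]
grip_width: 0.0233
```

```bash
python3 plan.py .5003 -.1212 .111 1.5708 5|head -1;  python3 -c "
from h import *;print(ctrl.get_obs()['force'],ctrl.get_obs()['moment'])"
```

```text
7.4833 [ 0.5013 -0.1214  0.1147] [3.1382 0.0015 1.5695] step mm 0.8 deg 0.0
[ 0.6568  0.545  -0.0016] [-0.0358  0.0568 -0.0135]
```

>>> play_rows --commands '[{"dx":0,"dy":0,"dz":0.004,"ax":0,"ay":0,"az":0},{"dx":0,"dy":0,"dz":0.001,"ax":0,"ay":0,"az":0},{"dx":0,"dy":0,"dz":0,"ax":0,"ay":0,"az":0},{"dx":0,"dy":0,"dz":0,"ax":0,"ay":0,"az":0},{"dx":0,"dy":0,"dz":0,"ax":0,"ay":0,"az":0}]'

```text
time_s: 7.9
ee_pos: [0.5016, -0.1215, 0.1098]
eef_rot: [3.138, 0.002, 1.569]
force: [0.3, 1.5, -0.9]
grip_width: 0.0234
```

>>> play_rows --commands '[{"dx":0,"dy":0,"dz":0,"ax":0,"ay":0,"az":0},{"dx":0,"dy":0,"dz":0,"ax":0,"ay":0,"az":0},{"dx":0,"dy":0,"dz":0,"ax":0,"ay":0,"az":0},{"dx":0,"dy":0,"dz":0,"ax":0,"ay":0,"az":0},{"dx":0,"dy":0,"dz":0,"ax":0,"ay":0,"az":0}]' --claw 0.5

```text
time_s: 8.32
ee_pos: [0.5019, -0.1218, 0.1103]
eef_rot: [3.136, 0.002, 1.569]
force: [0.2, -0.1, 0.3]
grip_width: 0.0466
```

>>> play_rows --commands '[{"dx":0,"dy":0,"dz":-0.02,"ax":0,"ay":0,"az":0},{"dx":0,"dy":0,"dz":-0.025,"ax":0,"ay":0,"az":0},{"dx":0,"dy":0,"dz":-0.03,"ax":0,"ay":0,"az":0},{"dx":0,"dy":0,"dz":-0.03,"ax":0,"ay":0,"az":0},{"dx":0,"dy":0,"dz":-0.02,"ax":0,"ay":0,"az":0}]'

```text
time_s: 8.73
ee_pos: [0.4991, -0.1209, 0.2354]
eef_rot: [-3.137, -0.001, 1.569]
force: [-1.0, -0.8, 0.4]
grip_width: 0.0472
```

```bash
python3 plan.py .536 -.379 .245 1.5708 8
```

```text
8.7333 [ 0.4991 -0.1209  0.2354] [-3.137  -0.0006  1.5693] step mm 32.6 deg 0.0
[{"dx": -0.0323, "dy": 0.0047, "dz": -0.0012, "ax": -0.03, "ay": -0.0, "az": -0.01}, {"dx": -0.0323, "dy": 0.0047, "dz": -0.0012, "ax": -0.03, "ay": -0.0, "az": -0.01}, {"dx": -0.0323, "dy": 0.0047, "dz": -0.0012, "ax": -0.03, "ay": -0.0, "az": -0.01}, {"dx": -0.0323, "dy": 0.0046, "dz": -0.0012, "ax": -0.03, "ay": -0.0, "az": -0.01}, {"dx": -0.0323, "dy": 0.0046, "dz": -0.0012, "ax": -0.03, "ay": -0.0, "az": -0.01}]
[{"dx": -0.0323, "dy": 0.0046, "dz": -0.0012, "ax": -0.03, "ay": -0.0, "az": -0.01}, {"dx": -0.0323, "dy": 0.0046, "dz": -0.0012, "ax": -0.03, "ay": -0.0, "az": -0.01}, {"dx": -0.0323, "dy": 0.0046, "dz": -0.0012, "ax": -0.03, "ay": -0.0, "az": -0.01}]
```

>>> play_rows --commands '[{"dx":-0.032,"dy":0.0047,"dz":-0.001,"ax":0,"ay":0,"az":0},{"dx":-0.032,"dy":0.0047,"dz":-0.001,"ax":0,"ay":0,"az":0},{"dx":-0.032,"dy":0.0047,"dz":-0.001,"ax":0,"ay":0,"az":0},{"dx":-0.032,"dy":0.0047,"dz":-0.001,"ax":-0.1,"ay":0,"az":0},{"dx":-0.032,"dy":0.0047,"dz":-0.001,"ax":-0.1,"ay":0,"az":0}]'

```text
time_s: 9.15
ee_pos: [0.5251, -0.2825, 0.249]
eef_rot: [3.131, 0.003, 1.577]
force: [1.1, -0.0, 0.1]
grip_width: 0.0471
```

>>> play_rows --commands '[{"dx":-0.032,"dy":0.0047,"dz":-0.001,"ax":0,"ay":0,"az":0},{"dx":-0.032,"dy":0.0047,"dz":-0.001,"ax":0,"ay":0,"az":0},{"dx":-0.025,"dy":0.004,"dz":0,"ax":0,"ay":0,"az":0},{"dx":0,"dy":0,"dz":0,"ax":0,"ay":0,"az":0},{"dx":0,"dy":0,"dz":0,"ax":0,"ay":0,"az":0}]'

```text
time_s: 9.57
ee_pos: [0.538, -0.3818, 0.2499]
eef_rot: [3.132, 0.003, 1.572]
force: [0.0, -0.4, 0.2]
grip_width: 0.0472
```

>>> play_rows --commands '[{"dx":0,"dy":0,"dz":0,"ax":0,"ay":0,"az":0},{"dx":0,"dy":0,"dz":0,"ax":0,"ay":0,"az":0},{"dx":0,"dy":0,"dz":0,"ax":0,"ay":0,"az":0},{"dx":0,"dy":0,"dz":0,"ax":0,"ay":0,"az":0},{"dx":0,"dy":0,"dz":0,"ax":0,"ay":0,"az":0}]'

```text
time_s: 9.98
ee_pos: [0.5383, -0.3786, 0.2504]
eef_rot: [3.132, 0.003, 1.575]
force: [-0.3, 0.7, 0.7]
grip_width: 0.0472
```

```bash
python3 cap.py 2 .144
```

```text
10.0333 [ 0.5384 -0.3786  0.2505] [3.1321 0.0032 1.5749] 0.046956887898277226
cap [321.779  232.5454] [ 304  212   36   41 1113] [ 0.5383 -0.3753  0.144 ]
  bbox mid [ 0.5381 -0.3749  0.144 ]
cap [238.7079 340.2515] [ 213  278   59  116 3249] [ 0.4744 -0.4617  0.144 ]
  bbox mid [ 0.4772 -0.4575  0.144 ]
cap [410.5233 338.399 ] [ 378  278   59  116 3088] [ 0.607  -0.4603  0.144 ]
  bbox mid [ 0.6041 -0.4577  0.144 ]
```

>>> play_rows --commands '[{"dx":0.003,"dy":0,"dz":0.026,"ax":0.3,"ay":0.1,"az":0.1},{"dx":0,"dy":0,"dz":0.026,"ax":0.3,"ay":0.1,"az":0.1},{"dx":0,"dy":0,"dz":0.026,"ax":0,"ay":0,"az":0},{"dx":0,"dy":0,"dz":0.018,"ax":0,"ay":0,"az":0},{"dx":0,"dy":0,"dz":0,"ax":0,"ay":0,"az":0}]'

```text
time_s: 10.45
ee_pos: [0.5399, -0.3745, 0.1541]
eef_rot: [3.138, 0.003, 1.573]
force: [-0.3, -0.9, -0.4]
grip_width: 0.0468
```

```bash
python3 plan.py .538 -.375 .134 1.5708 2
```

```text
10.45 [ 0.5399 -0.3745  0.1541] [3.1382 0.0033 1.5733] step mm 10.1 deg 0.2
[{"dx": -0.0002, "dy": -0.001, "dz": 0.01, "ax": 0.1, "ay": 0.09, "az": 0.07}, {"dx": -0.0002, "dy": -0.001, "dz": 0.01, "ax": 0.1, "ay": 0.09, "az": 0.07}]
```

>>> play_rows --commands '[{"dx":0,"dy":-0.001,"dz":0.01,"ax":0.1,"ay":0.1,"az":0.1},{"dx":0,"dy":-0.001,"dz":0.009,"ax":0.1,"ay":0.1,"az":0.1},{"dx":0,"dy":0,"dz":0,"ax":0,"ay":0,"az":0},{"dx":0,"dy":0,"dz":0,"ax":0,"ay":0,"az":0},{"dx":0,"dy":0,"dz":0,"ax":0,"ay":0,"az":0}]'

```text
time_s: 10.87
ee_pos: [0.5388, -0.3747, 0.1369]
eef_rot: [3.139, 0.001, 1.57]
force: [0.3, 0.2, 0.1]
grip_width: 0.0467
```

>>> play_rows --commands '[{"dx":0,"dy":0,"dz":0,"ax":0,"ay":0,"az":0},{"dx":0,"dy":0,"dz":0,"ax":0,"ay":0,"az":0},{"dx":0,"dy":0,"dz":0,"ax":0,"ay":0,"az":0},{"dx":0,"dy":0,"dz":0,"ax":0,"ay":0,"az":0},{"dx":0,"dy":0,"dz":0,"ax":0,"ay":0,"az":0}]' --claw 0 --squeeze 20

```text
time_s: 11.28
ee_pos: [0.5395, -0.3754, 0.1397]
eef_rot: [3.136, 0.004, 1.57]
force: [-0.1, -0.2, -0.5]
grip_width: 0.0234
```

>>> play_rows --commands '[{"dx":0,"dy":0,"dz":-0.01,"ax":0,"ay":0,"az":0},{"dx":0,"dy":0,"dz":-0.025,"ax":0,"ay":0,"az":0},{"dx":0,"dy":0,"dz":-0.025,"ax":0,"ay":0,"az":0},{"dx":0,"dy":0,"dz":-0.025,"ax":0,"ay":0,"az":0},{"dx":0,"dy":0,"dz":-0.015,"ax":0,"ay":0,"az":0}]'

```text
time_s: 11.7
ee_pos: [0.5377, -0.374, 0.2421]
eef_rot: [-3.141, -0.0, 1.57]
force: [0.1, 0.6, -0.1]
grip_width: 0.0233
```

```bash
python3 plan.py .570 -.122 .235 1.5708 9
```

```text
11.7 [ 0.5377 -0.374   0.2421] [-3.1415 -0.0003  1.57  ] step mm 28.2 deg 0.0
[{"dx": 0.028, "dy": 0.0036, "dz": 0.0008, "ax": -0.0, "ay": -0.0, "az": -0.0}, {"dx": 0.028, "dy": 0.0036, "dz": 0.0008, "ax": -0.0, "ay": -0.0, "az": -0.0}, {"dx": 0.028, "dy": 0.0036, "dz": 0.0008, "ax": -0.0, "ay": -0.0, "az": -0.0}, {"dx": 0.028, "dy": 0.0036, "dz": 0.0008, "ax": -0.0, "ay": -0.0, "az": -0.0}, {"dx": 0.028, "dy": 0.0036, "dz": 0.0008, "ax": -0.0, "ay": -0.0, "az": -0.0}]
[{"dx": 0.028, "dy": 0.0036, "dz": 0.0008, "ax": -0.0, "ay": -0.0, "az": -0.0}, {"dx": 0.028, "dy": 0.0036, "dz": 0.0008, "ax": -0.0, "ay": -0.0, "az": -0.0}, {"dx": 0.028, "dy": 0.0036, "dz": 0.0008, "ax": -0.0, "ay": -0.0, "az": -0.0}, {"dx": 0.028, "dy": 0.0036, "dz": 0.0008, "ax": -0.0, "ay": -0.0, "az": -0.0}]
```

>>> play_rows --commands '[{"dx":0.028,"dy":0.0036,"dz":0,"ax":0,"ay":0,"az":0},{"dx":0.028,"dy":0.0036,"dz":0,"ax":0,"ay":0,"az":0},{"dx":0.028,"dy":0.0036,"dz":0,"ax":0,"ay":0,"az":0},{"dx":0.028,"dy":0.0036,"dz":0,"ax":0,"ay":0,"az":0},{"dx":0.028,"dy":0.0036,"dz":0,"ax":0,"ay":0,"az":0}]'

```text
time_s: 12.12
ee_pos: [0.5559, -0.2347, 0.2509]
eef_rot: [3.133, 0.006, 1.563]
force: [0.3, 0.2, -1.1]
grip_width: 0.0237
```

>>> play_rows --commands '[{"dx":0.028,"dy":0.0036,"dz":0,"ax":0,"ay":0,"az":0},{"dx":0.028,"dy":0.0036,"dz":0,"ax":0,"ay":0,"az":0},{"dx":0.025,"dy":0.0036,"dz":0,"ax":0,"ay":0,"az":0},{"dx":0.02,"dy":0.003,"dz":0,"ax":0,"ay":0,"az":0},{"dx":0,"dy":0,"dz":0,"ax":0,"ay":0,"az":0}]'

```text
time_s: 12.53
ee_pos: [0.571, -0.1244, 0.2556]
eef_rot: [3.129, 0.007, 1.566]
force: [0.8, -0.7, -0.1]
grip_width: 0.0234
```

```bash
python3 plan.py .5705 -.122 .225 1.5708 2
```

```text
12.5333 [ 0.571  -0.1244  0.2556] [3.1285 0.0067 1.5661] step mm 15.4 deg 0.4
[{"dx": 0.0013, "dy": -0.0005, "dz": 0.0153, "ax": 0.37, "ay": 0.19, "az": -0.13}, {"dx": 0.0012, "dy": -0.0004, "dz": 0.0153, "ax": 0.37, "ay": 0.19, "az": -0.13}]
```

>>> play_rows --commands '[{"dx":0.001,"dy":0,"dz":0.012,"ax":0.4,"ay":0.2,"az":-0.1},{"dx":0.001,"dy":0,"dz":0.012,"ax":0.4,"ay":0.2,"az":-0.1},{"dx":0,"dy":0,"dz":0,"ax":0,"ay":0,"az":0},{"dx":0,"dy":0,"dz":0,"ax":0,"ay":0,"az":0},{"dx":0,"dy":0,"dz":0,"ax":0,"ay":0,"az":0}]'

```text
time_s: 12.95
ee_pos: [0.5708, -0.1242, 0.2298]
eef_rot: [-3.139, -0.001, 1.569]
force: [0.1, -0.2, -0.4]
grip_width: 0.0232
```

```bash
cat > al.py <<'E'
from h import *
im,c=grab('wrist'); cv2.imwrite('pics/al.png',im); o=ctrl.get_obs(); print(o['time_s'],o['ee_pos'],o['eef_rot'])
g=cv2.cvtColor(im,cv2.COLOR_BGR2GRAY); g=cv2.createCLAHE(4,(16,16)).apply(g)
rk=R.from_euler('z',-2.5,degrees=True).as_matrix()[:2,:2]; ctr=np.array([.5394,-.0441])
tz=o['ee_pos'][2]+.019
L=[('hole%d_%d'%(a,b),proj(c,np.r_[ctr+rk@np.array([a,b])/1e3,.078])[0],20,13,18,.078) for a,b in((35,-75),(35,-25),(-35,-25),(35,25))]
L.append(('cap',proj(c,np.r_[o['ee_pos'][:2]+[0,.003],tz])[0],36,24,34,tz))
for nm,(u,v),s,lo,hi,z in L:
    u,v=int(u),int(v); y0=max(0,v-s); r=cv2.resize(g[y0:v+s,u-s:u+s],None,fx=4,fy=4,interpolation=2)
    h=cv2.HoughCircles(r,cv2.HOUGH_GRADIENT,1,200,param1=80,param2=8,minRadius=lo*4,maxRadius=hi*4)
    if h is None: print(nm,(u,v),'none'); continue
    a=h[0,0]; uv=(u-s+a[0]/4-.4,y0+a[1]/4-.4); print(nm,(u,v),np.array(uv),a[2]/4,onz(c,uv,z))
E
python3 al.py
```

```text
13.0 [ 0.5709 -0.1242  0.23  ] [-3.1393 -0.0005  1.5693]
hole35_-75 (324, 217) [324.475 215.975] 16.475 [ 0.5714 -0.1193  0.078 ]
hole35_-25 (326, 155) [327.475 156.475] 15.65 [ 0.5738 -0.0715  0.078 ]
hole-35_-25 (237, 151) [240.225 151.725] 13.725 [ 0.5055 -0.0675  0.078 ]
hole35_25 (329, 88) [330.225  90.225] 16.75 [ 0.5759 -0.0218  0.078 ]
cap (322, 316) [320.975 314.725] 31.925 [ 0.5703 -0.1206  0.249 ]
```

View pics/al.png

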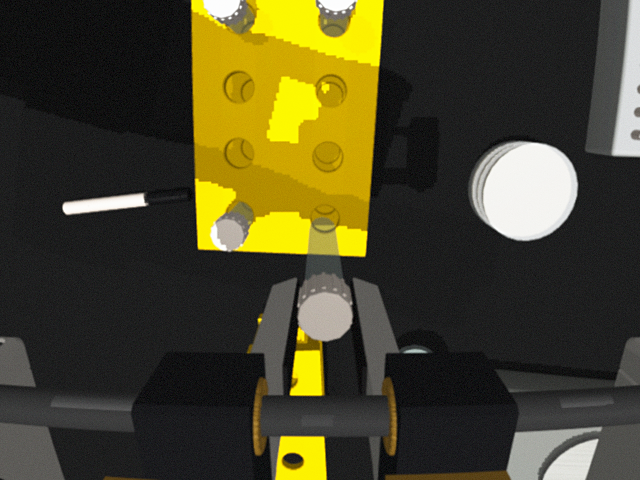

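The short tube stands in its hole at (232,225). The target hole is at (324,218) and the held long cap's disc is at (325,313). In world coordinates both are within about 1 mm of each other, so I'll descend.

>>> play_rows --commands '[{"dx":0,"dy":0,"dz":0.01,"ax":-0.1,"ay":0,"az":0},{"dx":0,"dy":0,"dz":0.01,"ax":0,"ay":0,"az":0},{"dx":0,"dy":0,"dz":0.008,"ax":0,"ay":0,"az":0},{"dx":0,"dy":0,"dz":0,"ax":0,"ay":0,"az":0},{"dx":0,"dy":0,"dz":0,"ax":0,"ay":0,"az":0}]'

```text
time_s: 13.42
ee_pos: [0.5706, -0.1254, 0.1988]
eef_rot: [-3.141, -0.001, 1.567]
force: [0.3, 0.5, 0.4]
grip_width: 0.0237
```

```bash
python3 plan.py .5708 -.1242 .14 1.5708 5|head -1;  python3 -c "
from h import *;print(ctrl.get_obs()['force'],ctrl.get_obs()['moment'])"
```

```text
13.4167 [ 0.5706 -0.1254  0.1988] [-3.1413 -0.0008  1.5673] step mm 11.8 deg 0.0
[0.2814 0.457  0.3872] [ 0.0537 -0.0335 -0.0361]
```

>>> play_rows --commands '[{"dx":0.001,"dy":0,"dz":0.012,"ax":0,"ay":0,"az":0},{"dx":0,"dy":0,"dz":0.012,"ax":0,"ay":0,"az":0},{"dx":0,"dy":0,"dz":0.01,"ax":0,"ay":0,"az":0},{"dx":0,"dy":0,"dz":0,"ax":0,"ay":0,"az":0},{"dx":0,"dy":0,"dz":0,"ax":0,"ay":0,"az":0}]'

```text
time_s: 13.83
ee_pos: [0.5708, -0.1244, 0.163]
eef_rot: [3.141, -0.001, 1.568]
force: [-0.3, -0.2, -0.1]
grip_width: 0.0238
```

```bash
python3 plan.py .5708 -.1242 .14 1.5708 5|head -1;  python3 -c "
from h import *;print(ctrl.get_obs()['force'],ctrl.get_obs()['moment'])"
```

```text
13.8333 [ 0.5708 -0.1244  0.163 ] [ 3.1414 -0.0005  1.5676] step mm 4.6 deg 0.0
[-0.2688 -0.1632 -0.0818] [-0.0248  0.0511  0.0077]
```

>>> play_rows --commands '[{"dx":0,"dy":0,"dz":0.008,"ax":0,"ay":0,"az":0},{"dx":0,"dy":0,"dz":0.007,"ax":0,"ay":0,"az":0},{"dx":0,"dy":0,"dz":0.006,"ax":0,"ay":0,"az":0},{"dx":0,"dy":0,"dz":0,"ax":0,"ay":0,"az":0},{"dx":0,"dy":0,"dz":0,"ax":0,"ay":0,"az":0}]'

```text
time_s: 14.25
ee_pos: [0.5712, -0.1244, 0.1407]
eef_rot: [3.14, -0.0, 1.568]
force: [0.3, 0.9, -0.2]
grip_width: 0.0233
```

>>> play_rows --commands '[{"dx":0,"dy":0,"dz":0.002,"ax":0,"ay":0,"az":0},{"dx":0,"dy":0,"dz":0.001,"ax":0,"ay":0,"az":0},{"dx":0,"dy":0,"dz":0,"ax":0,"ay":0,"az":0},{"dx":0,"dy":0,"dz":0,"ax":0,"ay":0,"az":0},{"dx":0,"dy":0,"dz":0,"ax":0,"ay":0,"az":0}]'

```text
time_s: 14.67
ee_pos: [0.5721, -0.1246, 0.1397]
eef_rot: [3.137, 0.0, 1.568]
force: [-0.1, 0.2, -0.2]
grip_width: 0.0233
```

>>> play_rows --commands '[{"dx":0,"dy":0,"dz":0,"ax":0,"ay":0,"az":0},{"dx":0,"dy":0,"dz":0,"ax":0,"ay":0,"az":0},{"dx":0,"dy":0,"dz":0,"ax":0,"ay":0,"az":0},{"dx":0,"dy":0,"dz":0,"ax":0,"ay":0,"az":0},{"dx":0,"dy":0,"dz":0,"ax":0,"ay":0,"az":0}]' --claw 0.5

```text
time_s: 15.08
ee_pos: [0.5722, -0.1249, 0.1397]
eef_rot: [3.136, 0.001, 1.568]
force: [0.4, 0.1, 0.5]
grip_width: 0.0469
```

>>> play_rows --commands '[{"dx":0,"dy":0,"dz":-0.02,"ax":0,"ay":0,"az":0},{"dx":0,"dy":0,"dz":-0.03,"ax":0,"ay":0,"az":0},{"dx":0,"dy":0,"dz":-0.035,"ax":0,"ay":0,"az":0},{"dx":0,"dy":0,"dz":-0.035,"ax":0,"ay":0,"az":0},{"dx":0,"dy":0,"dz":-0.02,"ax":0,"ay":0,"az":0}]'

```text
time_s: 15.5
ee_pos: [0.5695, -0.1243, 0.2793]
eef_rot: [-3.136, -0.002, 1.568]
force: [-0.9, -0.1, 0.4]
grip_width: 0.0471
```

Run:
```python
from h import *
C={n:grab(n) for n in("top","side")}
t=C['top'][1]; s=C['side'][1]
P=[onz(t,p,.012)[:2] for p in((185,243),(239.5,255.5),(228,302.5),(173,290))]
print(np.array(P),'centre',np.mean(P,0))
for a,b in((0,1),(3,2),(0,3),(1,2)): d=P[b]-P[a]; print(np.degrees(np.arctan2(d[1],d[0])),np.linalg.norm(d))
Q=[onz(s,p,.012)[:2] for p in((225+84/5,125+285/5),(225+298/5,125+275/5),(225+310/5,125+462/5),(225+85/5,125+473/5))]
print(np.array(Q),'centre',np.mean(Q,0))
# final cap check
for k,(a,w) in dict(short=((-35,-75),.119),long=((35,-75),.144)).items():
    X=np.r_[np.array([.5394,-.0441])+R.from_euler('z',-2.5,degrees=True).as_matrix()[:2,:2]@np.array(a)/1e3,w]
    for n in C:
        uv=proj(C[n][1],X)[0]; im=C[n][0]; hsv=cv2.cvtColor(im,cv2.COLOR_BGR2HSV)
        b=[ce for ce,_ in blobs((hsv[...,1]<60)&(hsv[...,2]>150),20,400) if np.linalg.norm(ce-uv)<15]; print(k,n,uv,b)
for n,uv in(('flask',(262,168)),): print(n,onz(t,uv,.126))
print('wash',onz(t,(135,184),.195),'grip top',onz(t,(187.5,265),.213))
o=ctrl.get_obs();print(o['ee_pos'],o['eef_rot'])
```

```text
[[0.5748 0.3065]
 [0.5484 0.1805]
 [0.4417 0.2025]
 [0.4672 0.3282]] centre [0.508  0.2544]
-101.8381028961011 0.12878434910130482
-101.45342436124382 0.128209143124766
168.63253180729893 0.1097982490849081
168.3322005308659 0.10893424837523023
[[0.4725 0.3291]
 [0.5785 0.302 ]
 [0.5485 0.1758]
 [0.4445 0.2025]] centre [0.511  0.2524]
short top [377.8308 275.1187] []
short side [304.1094 296.3279] [array([305.4962, 295.2595])]
long top [381.1649 239.4674] [array([389.    , 244.4783])]
long side [340.7552 280.1796] [array([342.6667, 279.175 ])]
flask [0.7205 0.1251 0.126 ]
wash [0.6635 0.3646 0.195 ] grip top [0.5063 0.2491 0.213 ]
[ 0.5701 -0.1245  0.2796] [-3.1385 -0.0011  1.5675]
```

Both placed caps match their expected positions in the side view within about 2 px (the arm hides them from the top). The stand is at about (0.5095, 0.2535), yaw -11.6°. Next I'll look at the scale face from its +x side with the wrist tilted.

```bash
sed -i 's/def plan(tgt,yaw,n):/def plan(tgt,yaw,n,pitch=0):/; s/\[np.pi,0,yaw\]/[np.pi,pitch,yaw]/; s/plan(a\[:3\],a\[3\],int(a\[4\]))/plan(a[:3],a[3],int(a[4]),*a[5:])/' plan.py; python3 plan.py .603 .234 .27 -.2025 15
```

```text
15.6 [ 0.5701 -0.1245  0.2796] [-3.1385 -0.0011  1.5675] step mm 24.0 deg 6.8
[{"dx": 0.0239, "dy": 0.0021, "dz": 0.0007, "ax": -0.01, "ay": 0.01, "az": 6.76}, {"dx": 0.024, "dy": -0.0007, "dz": 0.0007, "ax": -0.01, "ay": 0.01, "az": 6.76}, {"dx": 0.0237, "dy": -0.0035, "dz": 0.0007, "ax": -0.01, "ay": 0.01, "az": 6.76}, {"dx": 0.0232, "dy": -0.0063, "dz": 0.0007, "ax": -0.01, "ay": 0.01, "az": 6.76}, {"dx": 0.0223, "dy": -0.009, "dz": 0.0007, "ax": -0.01, "ay": 0.01, "az": 6.76}]
[{"dx": 0.021, "dy": -0.0115, "dz": 0.0007, "ax": -0.01, "ay": 0.01, "az": 6.76}, {"dx": 0.0195, "dy": -0.0139, "dz": 0.0007, "ax": -0.01, "ay": 0.01, "az": 6.76}, {"dx": 0.0178, "dy": -0.0161, "dz": 0.0007, "ax": -0.01, "ay": 0.01, "az": 6.76}, {"dx": 0.0157, "dy": -0.0181, "dz": 0.0007, "ax": -0.01, "ay": 0.01, "az": 6.76}, {"dx": 0.0135, "dy": -0.0198, "dz": 0.0007, "ax": -0.01, "ay": 0.01, "az": 6.76}]
[{"dx": 0.0111, "dy": -0.0213, "dz": 0.0007, "ax": -0.01, "ay": 0.01, "az": 6.76}, {"dx": 0.0085, "dy": -0.0225, "dz": 0.0007, "ax": -0.01, "ay": 0.01, "az": 6.76}, {"dx": 0.0058, "dy": -0.0233, "dz": 0.0007, "ax": -0.01, "ay": 0.01, "az": 6.76}, {"dx": 0.003, "dy": -0.0238, "dz": 0.0006, "ax": -0.01, "ay": 0.01, "az": 6.76}, {"dx": 0.0002, "dy": -0.024, "dz": 0.0006, "ax": -0.01, "ay": 0.01, "az": 6.76}]
```

>>> play_rows --commands '[{"dx":0.024,"dy":0.002,"dz":0,"ax":0,"ay":0,"az":6.8},{"dx":0.024,"dy":0,"dz":0,"ax":0,"ay":0,"az":6.8},{"dx":0.024,"dy":-0.003,"dz":0,"ax":0,"ay":0,"az":6.8},{"dx":0.023,"dy":-0.006,"dz":0,"ax":0,"ay":0,"az":6.8},{"dx":0.022,"dy":-0.009,"dz":0,"ax":0,"ay":0,"az":6.8}]' --claw 1

```text
time_s: 16.02
ee_pos: [0.5823, -0.0053, 0.2755]
eef_rot: [-3.136, 0.003, 0.95]
force: [0.0, 0.1, -0.3]
grip_width: 0.0771
```

>>> play_rows --commands '[{"dx":0.021,"dy":-0.012,"dz":0,"ax":0,"ay":0,"az":6.8},{"dx":0.02,"dy":-0.014,"dz":0,"ax":0,"ay":0,"az":6.8},{"dx":0.018,"dy":-0.016,"dz":0,"ax":0,"ay":0,"az":6.8},{"dx":0.016,"dy":-0.018,"dz":0,"ax":0,"ay":0,"az":6.8},{"dx":0.013,"dy":-0.02,"dz":0,"ax":0,"ay":0,"az":6.8}]'

```text
time_s: 16.43
ee_pos: [0.5969, 0.1202, 0.2691]
eef_rot: [-3.137, 0.013, 0.325]
force: [0.2, -0.8, 0.7]
grip_width: 0.094
```

>>> play_rows --commands '[{"dx":0.011,"dy":-0.021,"dz":0,"ax":0,"ay":0,"az":6.8},{"dx":0.008,"dy":-0.022,"dz":0,"ax":0,"ay":0,"az":6.8},{"dx":0.006,"dy":-0.023,"dz":0,"ax":0,"ay":0,"az":6.8},{"dx":0.003,"dy":-0.024,"dz":0,"ax":0,"ay":0,"az":6.8},{"dx":0,"dy":-0.024,"dz":0,"ax":0,"ay":0,"az":6.8}]'

```text
time_s: 16.85
ee_pos: [0.6156, 0.2437, 0.2618]
eef_rot: [3.133, 0.02, -0.299]
force: [-0.2, 0.1, -1.0]
grip_width: 0.0939
```

```bash
python3 plan.py .606 .234 .20 -.2025 6 .5236;python3 -c "
from h import *;print(ctrl.get_obs()['qpos'])"
```

```text
16.85 [0.6156 0.2437 0.2618] [ 3.1332  0.0204 -0.299 ] step mm 10.5 deg 4.9
[{"dx": -0.0008, "dy": 0.0019, "dz": 0.0103, "ax": -0.17, "ay": -4.8, "az": -0.92}, {"dx": -0.0, "dy": 0.0019, "dz": 0.0104, "ax": -0.17, "ay": -4.8, "az": -0.92}, {"dx": 0.0008, "dy": 0.0019, "dz": 0.0103, "ax": -0.17, "ay": -4.8, "az": -0.92}, {"dx": 0.0017, "dy": 0.0018, "dz": 0.0102, "ax": -0.17, "ay": -4.8, "az": -0.92}, {"dx": 0.0025, "dy": 0.0019, "dz": 0.0101, "ax": -0.17, "ay": -4.8, "az": -0.92}]
[{"dx": 0.0033, "dy": 0.0019, "dz": 0.0098, "ax": -0.17, "ay": -4.8, "az": -0.92}]
[0.3196 0.5483 1.0627 0.005  1.5521 2.1892]
```

>>> play_rows --commands '[{"dx":0,"dy":0.002,"dz":0.01,"ax":-0.2,"ay":-5,"az":-1},{"dx":0,"dy":0.002,"dz":0.01,"ax":-0.2,"ay":-5,"az":-1},{"dx":0,"dy":0.002,"dz":0.01,"ax":-0.2,"ay":-5,"az":-1},{"dx":0.001,"dy":0.002,"dz":0.01,"ax":-0.2,"ay":-5,"az":-1},{"dx":0.002,"dy":0.002,"dz":0.01,"ax":-0.2,"ay":-5,"az":-1}]'

```text
time_s: 17.27
ee_pos: [0.6034, 0.243, 0.2087]
eef_rot: [3.138, 0.473, -0.215]
force: [-0.4, 0.6, -0.1]
grip_width: 0.0939
```

>>> play_rows --commands '[{"dx":0.003,"dy":0.002,"dz":0.01,"ax":0,"ay":-4,"az":0},{"dx":0,"dy":0,"dz":0,"ax":0,"ay":0,"az":0},{"dx":0,"dy":0,"dz":0,"ax":0,"ay":0,"az":0},{"dx":0,"dy":0,"dz":0,"ax":0,"ay":0,"az":0},{"dx":0,"dy":0,"dz":0,"ax":0,"ay":0,"az":0}]'

```text
time_s: 17.68
ee_pos: [0.6004, 0.24, 0.1892]
eef_rot: [3.131, 0.556, -0.22]
force: [-0.4, 0.1, 0.2]
grip_width: 0.0938
```

Run:
```python
from h import *
import pickle
im,c=grab('wrist'); o=ctrl.get_obs(); print(o['time_s'],o['ee_pos'],o['eef_rot'],o['joint_vel'])
cv2.imwrite('pics/sc.png',im); pickle.dump(c,open('sc.pkl','wb'))
```

```text
17.7333 [0.6004 0.2401 0.1895] [ 3.1314  0.5556 -0.2197] [ 0.0005 -0.0041 -0.009   0.0057  0.0099 -0.0008]
```

View pics/sc.png

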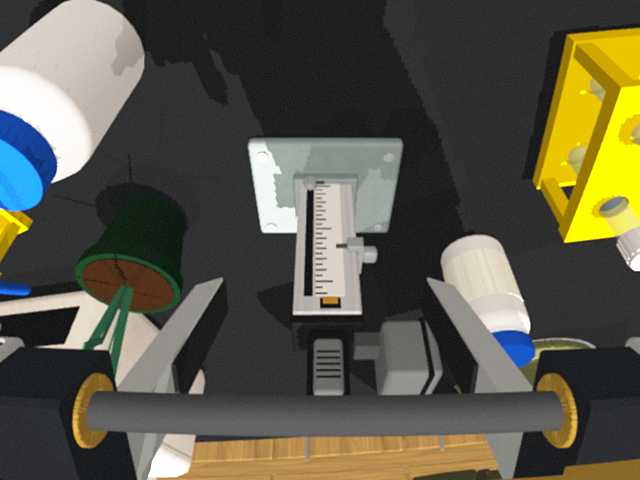

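The view is clear and inverted, with world up pointing down the image. The pointer stud is at about (310,183), the clip at about (343–375,248), the scale between them and the grip button at (327,365). I'll zoom in on the scale.

```bash
python3 -c "
import cv2
im=cv2.imread('pics/sc.png')[165:315,285:385]; cv2.imwrite('pics/scz.png',cv2.resize(im,None,fx=4,fy=4,interpolation=cv2.INTER_CUBIC))"
```

```text
(no output)
```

View pics/scz.png

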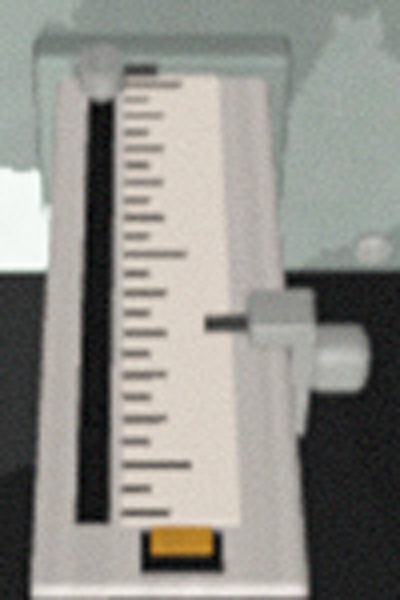

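The scale reads clearly: long marks at zoom rows 84 (0), 254 (50) and 465 (100), and the clip's index line at row 323, which is about 67.5 mm. The pointer stud looks about 4 mm proud of the scale, so the clip could show parallax too. I'll go up toward the grip and check from that second height.

>>> play_rows --commands '[{"dx":-0.014,"dy":0,"dz":-0.023,"ax":0,"ay":0,"az":0},{"dx":-0.014,"dy":0,"dz":-0.023,"ax":0,"ay":0,"az":0},{"dx":-0.014,"dy":0,"dz":-0.023,"ax":0,"ay":0,"az":0},{"dx":0,"dy":0,"dz":0,"ax":0,"ay":0,"az":0},{"dx":0,"dy":0,"dz":0,"ax":0,"ay":0,"az":0}]'

```text
time_s: 18.15
ee_pos: [0.5998, 0.2422, 0.2785]
eef_rot: [3.134, 0.545, -0.216]
force: [0.3, -0.1, -1.0]
grip_width: 0.0939
```

>>> play_rows --commands '[{"dx":0,"dy":0,"dz":0,"ax":0,"ay":0,"az":0},{"dx":0,"dy":0,"dz":0,"ax":0,"ay":0,"az":0},{"dx":0,"dy":0,"dz":0,"ax":0,"ay":0,"az":0},{"dx":0,"dy":0,"dz":0,"ax":0,"ay":0,"az":0},{"dx":0,"dy":0,"dz":0,"ax":0,"ay":0,"az":0}]'

```text
time_s: 18.57
ee_pos: [0.5991, 0.2429, 0.2786]
eef_rot: [3.135, 0.542, -0.215]
force: [0.9, 0.7, 0.8]
grip_width: 0.0942
```

Run:
```python
from h import *
import pickle
im,c=grab('wrist'); o=ctrl.get_obs(); print(o['time_s'],o['ee_pos'],o['eef_rot'])
cv2.imwrite('pics/sc2.png',im); pickle.dump(c,open('sc2.pkl','wb'))
c1=pickle.load(open('sc.pkl','rb')); cam=c1[2][:3,3]; print('cams',cam,c[2][:3,3])
sx=np.array([np.cos(-.2025),np.sin(-.2025),0]); O=np.array([.5095,.2534,0])
def onface(c,uv,d=.020):
    o_,r=ray(c,uv); return o_+r*((d-(o_-O)@sx)/(r@sx))
for nm,v in (('m0',84),('m50',254),('m100',465),('clip',323),('needle',70)):
    u={'clip':225,'needle':140}.get(nm,165); P=onface(c1,(285+u/4-.4,165+v/4-.4)); print(nm,P)
# expected place in view 2 of a few points, for the crop
pts=[onface(c1,(285+165/4,165+v/4)) for v in(84,254,465)]; uv=proj(c,pts); print(uv)
u0,v0=uv.min(0).astype(int)-25; cr=im[max(v0,0):v0+160,u0:u0+110]; print('crop origin',u0,max(v0,0))
z=cv2.resize(cr,None,fx=4,fy=4,interpolation=cv2.INTER_CUBIC); cv2.imwrite('pics/sc2z.png',z[:600])
```

```text
18.6167 [0.5991 0.2429 0.2785] [ 3.1346  0.5424 -0.2154]
cams [0.7577 0.2063 0.2912] [0.755  0.2096 0.3829]
m0 [0.5297 0.2524 0.0232]
m50 [0.5298 0.2529 0.0734]
m100 [0.5299 0.2535 0.1239]
clip [0.5276 0.2421 0.0914]
needle [0.5308 0.2577 0.0184]
[[328.2659 129.8232]
 [328.2997 159.5522]
 [328.3396 195.6017]]
crop origin 303 104
```

View pics/sc2z.png

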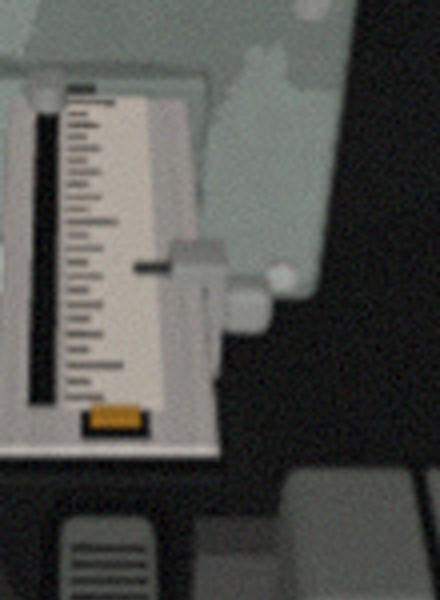

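In the second view the marks 0/50/100 are at rows 103/222/365 and the clip line is at row 267, so it reads 67. Together with the first view (67.5), the clip stands about 1 mm proud and 68.5 ±1 mm up the scale. Now the grip position from the button.

```bash
python3 - <<'E'
from h import *
import pickle
c1=pickle.load(open('sc.pkl','rb'));c2=pickle.load(open('sc2.pkl','rb'))
sx=np.array([np.cos(-.2025),np.sin(-.2025),0]); sy=np.array([-sx[1],sx[0],0]); O=np.array([.5095,.2534,0])
def show(nm,P): q=P-O; print(nm,P,'stand',q@sx,q@sy,P[2])
def onface(c,uv,d):
    o_,r=ray(c,uv); return o_+r*((d-(o_-O)@sx)/(r@sx))
show('button',onface(c1,(328.5,366),.023))
# column top front corners (z=.150): view1 left (293,314), right (361,314); view2 right crop (218,458)
show('colL',onz(c1,(293,315),.150)); show('colR',onz(c1,(361.5,315),.150)); show('colR2',onz(c2,(303+219/4,104+458/4),.150))
# top of button pair
im=cv2.imread('pics/sc2.png'); print(proj(c2,[O+.023*sx+[0,0,.187],O+[0,0,.213]]),proj(c1,[O+.023*sx+[0,0,.187]]))
E
python3 plan.py .5095 .2534 .29 1.368 12
```

```text
button [0.5327 0.252  0.1881] stand 0.02300000000000004 0.003274133629948481 0.18810676206036384
colL [0.5327 0.2754 0.15  ] stand 0.018309905985089747 0.02617769226259535 0.15
colR [0.5224 0.2312 0.15  ] stand 0.01707443882255053 -0.019139049671041772 0.15
colR2 [0.5233 0.2308 0.15  ] stand 0.01805785090808449 -0.019402717448521945 0.15
[[334.7001 249.5802]
 [335.2088 296.9885]] [[333.9818 364.171 ]]
18.6167 [0.5991 0.2429 0.2785] [ 3.1346  0.5424 -0.2154] step mm 7.6 deg 7.9
[{"dx": -0.0069, "dy": 0.0007, "dz": 0.003, "ax": -2.02, "ay": 2.05, "az": -7.35}, {"dx": -0.007, "dy": -0.0003, "dz": 0.0028, "ax": -2.02, "ay": 2.05, "az": -7.35}, {"dx": -0.007, "dy": -0.0013, "dz": 0.0025, "ax": -2.02, "ay": 2.05, "az": -7.35}, {"dx": -0.0069, "dy": -0.0023, "dz": 0.0022, "ax": -2.02, "ay": 2.05, "az": -7.35}, {"dx": -0.0066, "dy": -0.0032, "dz": 0.0019, "ax": -2.02, "ay": 2.05, "az": -7.35}]
[{"dx": -0.0062, "dy": -0.0041, "dz": 0.0015, "ax": -2.02, "ay": 2.05, "az": -7.35}, {"dx": -0.0057, "dy": -0.0049, "dz": 0.0012, "ax": -2.02, "ay": 2.05, "az": -7.35}, {"dx": -0.005, "dy": -0.0056, "dz": 0.0008, "ax": -2.02, "ay": 2.05, "az": -7.35}, {"dx": -0.0043, "dy": -0.0062, "dz": 0.0004, "ax": -2.02, "ay": 2.05, "az": -7.35}, {"dx": -0.0035, "dy": -0.0067, "dz": 0.0, "ax": -2.02, "ay": 2.05, "az": -7.35}]
[{"dx": -0.0026, "dy": -0.0071, "dz": -0.0003, "ax": -2.02, "ay": 2.05, "az": -7.35}, {"dx": -0.0016, "dy": -0.0074, "dz": -0.0007, "ax": -2.02, "ay": 2.05, "az": -7.35}]
```

>>> play_rows --commands '[{"dx":-0.006,"dy":0.001,"dz":0,"ax":-1.6,"ay":1.65,"az":-5.9},{"dx":-0.006,"dy":0,"dz":0,"ax":-1.6,"ay":1.65,"az":-5.9},{"dx":-0.006,"dy":-0.001,"dz":0,"ax":-1.6,"ay":1.65,"az":-5.9},{"dx":-0.006,"dy":-0.002,"dz":0,"ax":-1.6,"ay":1.65,"az":-5.9},{"dx":-0.006,"dy":-0.002,"dz":0,"ax":-1.6,"ay":1.65,"az":-5.9}]'

```text
time_s: 19.03
ee_pos: [0.5723, 0.2442, 0.2877]
eef_rot: [-3.035, 0.371, 0.366]
force: [0.5, -0.5, 0.1]
grip_width: 0.0941
```

>>> play_rows --commands '[{"dx":-0.005,"dy":-0.003,"dz":0,"ax":-1.6,"ay":1.65,"az":-5.9},{"dx":-0.005,"dy":-0.003,"dz":0,"ax":-1.6,"ay":1.65,"az":-5.9},{"dx":-0.005,"dy":-0.004,"dz":0,"ax":-1.6,"ay":1.65,"az":-5.9},{"dx":-0.004,"dy":-0.004,"dz":0,"ax":-1.6,"ay":1.65,"az":-5.9},{"dx":-0.004,"dy":-0.005,"dz":0,"ax":-1.6,"ay":1.65,"az":-5.9}]'

```text
time_s: 19.45
ee_pos: [0.5423, 0.2483, 0.2949]
eef_rot: [-3.04, 0.163, 0.909]
force: [0.9, 0.3, 0.2]
grip_width: 0.0944
```

```bash
python3 plan.py .508 .2555 .29 1.368 5
```

```text
19.45 [0.5423 0.2483 0.2949] [-3.0396  0.1631  0.9086] step mm 7.1 deg 5.8
[{"dx": -0.0029, "dy": -0.0061, "dz": 0.0021, "ax": -1.57, "ay": 1.57, "az": -5.34}, {"dx": -0.0024, "dy": -0.0064, "dz": 0.0019, "ax": -1.57, "ay": 1.57, "az": -5.34}, {"dx": -0.0018, "dy": -0.0066, "dz": 0.0016, "ax": -1.57, "ay": 1.57, "az": -5.34}, {"dx": -0.0012, "dy": -0.0068, "dz": 0.0014, "ax": -1.57, "ay": 1.57, "az": -5.34}, {"dx": -0.0006, "dy": -0.0069, "dz": 0.0012, "ax": -1.57, "ay": 1.57, "az": -5.34}]
```

>>> play_rows --commands '[{"dx":-0.003,"dy":-0.006,"dz":0.001,"ax":-1.6,"ay":1.6,"az":-5.3},{"dx":-0.002,"dy":-0.006,"dz":0.001,"ax":-1.6,"ay":1.6,"az":-5.3},{"dx":-0.002,"dy":-0.006,"dz":0.001,"ax":-1.6,"ay":1.6,"az":-5.3},{"dx":-0.001,"dy":-0.006,"dz":0.001,"ax":-1.5,"ay":1.5,"az":-5.3},{"dx":-0.001,"dy":-0.006,"dz":0.001,"ax":-1.2,"ay":1.2,"az":-4}]'

```text
time_s: 19.87
ee_pos: [0.5088, 0.2546, 0.2922]
eef_rot: [3.14, 0.001, 1.368]
force: [0.6, 0.8, -0.6]
grip_width: 0.0938
```

>>> play_rows --commands '[{"dx":0,"dy":0,"dz":0,"ax":0,"ay":0,"az":0},{"dx":0,"dy":0,"dz":0,"ax":0,"ay":0,"az":0},{"dx":0,"dy":0,"dz":0,"ax":0,"ay":0,"az":0},{"dx":0,"dy":0,"dz":0,"ax":0,"ay":0,"az":0},{"dx":0,"dy":0,"dz":0,"ax":0,"ay":0,"az":0}]'

```text
time_s: 20.28
ee_pos: [0.5085, 0.2543, 0.2922]
eef_rot: [3.141, 0.002, 1.364]
force: [0.6, -0.2, 1.0]
grip_width: 0.0939
```

```bash
python3 - <<'E'
from h import *
import pickle
im,c=grab('wrist'); cv2.imwrite('pics/gr.png',im); pickle.dump(c,open('gr.pkl','wb'))
sx=np.array([np.cos(-.2025),np.sin(-.2025),0]); sy=np.array([-sx[1],sx[0],0]); O=np.array([.508,.2555,0])
for a,b in((17,13),(17,-13),(-17,-13),(-17,13)): print((a,b),proj(c,O+a/1e3*sx+b/1e3*sy+[0,0,.213])[0])
z=cv2.resize(im[150:330,240:440],None,fx=4,fy=3.3,interpolation=2); cv2.imwrite('pics/grz.png',np.clip(z[:594].astype(float)*1.8,0,255).astype(np.uint8))
E
python3 plan.py .508 .2555 .29 1.368 1
```

```text
(17, 13) [348.4569 228.0977]
(17, -13) [347.9623 266.5664]
(-17, -13) [295.8718 266.7838]
(-17, 13) [294.8691 228.3325]
20.3333 [0.5085 0.2543 0.2921] [3.1416 0.0023 1.3643] step mm 2.5 deg 0.2
[{"dx": 0.0011, "dy": -0.0008, "dz": 0.0021, "ax": 0.0, "ay": 0.13, "az": -0.21}]
```

View pics/grz.png

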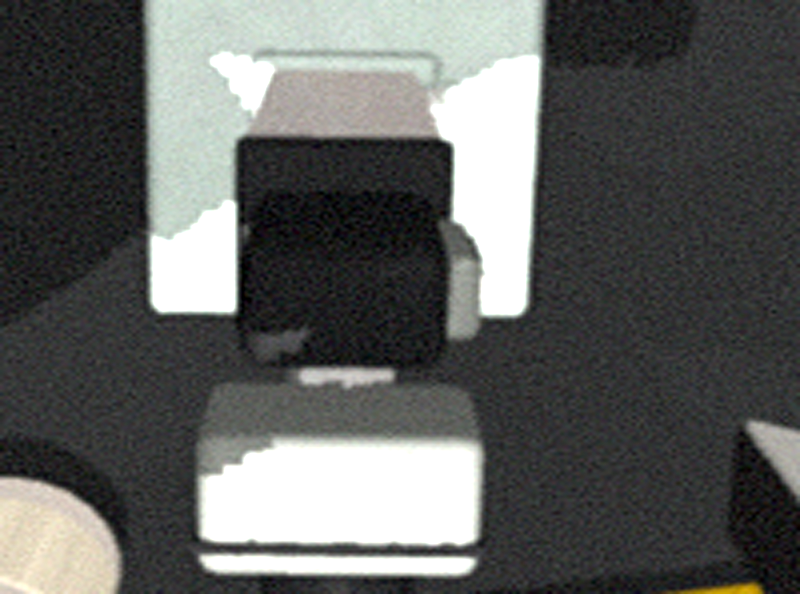

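In the enlarged view the grip's top face spans zoom columns 240–446, with the button at (462,298) on its +x side. That puts the grip centre about 2 mm further along stand x and y than assumed. I'll descend with the fingers straddling it.

>>> play_rows --commands '[{"dx":0.003,"dy":0.0015,"dz":0.02,"ax":0,"ay":0.1,"az":-0.2},{"dx":0,"dy":0,"dz":0.02,"ax":0,"ay":0,"az":0},{"dx":0,"dy":0,"dz":0.02,"ax":0,"ay":0,"az":0},{"dx":0,"dy":0,"dz":0,"ax":0,"ay":0,"az":0},{"dx":0,"dy":0,"dz":0,"ax":0,"ay":0,"az":0}]'

```text
time_s: 20.75
ee_pos: [0.5123, 0.2569, 0.2303]
eef_rot: [-3.141, 0.001, 1.364]
force: [0.3, 0.7, 0.8]
grip_width: 0.094
```

```bash
python3 plan.py .5103 .2568 .180 1.368 3
```

```text
20.75 [0.5123 0.2569 0.2303] [-3.1413  0.0009  1.3636] step mm 16.8 deg 0.1
[{"dx": -0.0002, "dy": -0.0006, "dz": 0.0168, "ax": -0.01, "ay": 0.02, "az": -0.08}, {"dx": -0.0002, "dy": -0.0006, "dz": 0.0168, "ax": -0.01, "ay": 0.02, "az": -0.08}, {"dx": -0.0002, "dy": -0.0006, "dz": 0.0168, "ax": -0.01, "ay": 0.02, "az": -0.08}]
```

>>> play_rows --commands '[{"dx":0,"dy":-0.0015,"dz":0.016,"ax":0,"ay":0,"az":-0.2},{"dx":0,"dy":-0.0005,"dz":0.015,"ax":0,"ay":0,"az":0},{"dx":0,"dy":0,"dz":0.014,"ax":0,"ay":0,"az":0},{"dx":0,"dy":0,"dz":0,"ax":0,"ay":0,"az":0},{"dx":0,"dy":0,"dz":0,"ax":0,"ay":0,"az":0}]'

```text
time_s: 21.17
ee_pos: [0.5127, 0.2581, 0.1898]
eef_rot: [3.137, -0.002, 1.365]
force: [0.6, 0.3, 1.3]
grip_width: 0.0938
```

```bash
python3 plan.py .5103 .2568 .180 1.368 1
```

```text
21.1667 [0.5127 0.2581 0.1898] [ 3.1372 -0.0022  1.3652] step mm 10.2 deg 0.3
[{"dx": -0.0018, "dy": -0.0022, "dz": 0.0098, "ax": 0.25, "ay": -0.13, "az": -0.16}]
```

>>> play_rows --commands '[{"dx":-0.0018,"dy":-0.0024,"dz":0.009,"ax":0.25,"ay":-0.1,"az":-0.2},{"dx":0,"dy":0,"dz":0,"ax":0,"ay":0,"az":0},{"dx":0,"dy":0,"dz":0,"ax":0,"ay":0,"az":0},{"dx":0,"dy":0,"dz":0,"ax":0,"ay":0,"az":0},{"dx":0,"dy":0,"dz":0,"ax":0,"ay":0,"az":0}]'

```text
time_s: 21.58
ee_pos: [0.5112, 0.2572, 0.1844]
eef_rot: [3.138, -0.003, 1.369]
force: [-0.4, -0.6, -0.6]
grip_width: 0.0938
```

>>> play_rows --commands '[{"dx":0,"dy":0,"dz":0,"ax":0,"ay":0,"az":0},{"dx":0,"dy":0,"dz":0,"ax":0,"ay":0,"az":0},{"dx":0,"dy":0,"dz":0,"ax":0,"ay":0,"az":0},{"dx":0,"dy":0,"dz":0,"ax":0,"ay":0,"az":0},{"dx":0,"dy":0,"dz":0,"ax":0,"ay":0,"az":0}]' --claw 0 --squeeze 12

```text
time_s: 22.0
ee_pos: [0.5115, 0.2573, 0.1853]
eef_rot: [3.137, -0.004, 1.369]
force: [0.6, 0.0, -0.4]
grip_width: 0.0644
```

```bash
python3 plan.py .5103 .2568 .180 1.368 1; python3 -c "
from h import *;o=ctrl.get_obs();print(o['force'],o['moment'],o['grip_width'])"
```

```text
22.0 [0.5115 0.2573 0.1853] [ 3.1369 -0.0039  1.3686] step mm 5.5 deg 0.4
[{"dx": -0.0008, "dy": -0.0011, "dz": 0.0053, "ax": 0.27, "ay": -0.22, "az": 0.03}]
[ 0.5717  0.023  -0.3803] [-0.1053  0.0815 -0.0159] 0.06439856313069624
```

>>> play_rows --commands '[{"dx":-0.0008,"dy":-0.001,"dz":0.006,"ax":0.25,"ay":-0.2,"az":0},{"dx":0,"dy":0,"dz":0.001,"ax":0,"ay":0,"az":0},{"dx":0,"dy":0,"dz":0,"ax":0,"ay":0,"az":0},{"dx":0,"dy":0,"dz":0,"ax":0,"ay":0,"az":0},{"dx":0,"dy":0,"dz":0,"ax":0,"ay":0,"az":0}]'

```text
time_s: 22.42
ee_pos: [0.5101, 0.2568, 0.1775]
eef_rot: [-3.141, 0.0, 1.368]
force: [-5.0, -1.2, 2.5]
grip_width: 0.0345
```

>>> play_rows --commands '[{"dx":0,"dy":0,"dz":0,"ax":0,"ay":0,"az":0},{"dx":0,"dy":0,"dz":0,"ax":0,"ay":0,"az":0},{"dx":0,"dy":0,"dz":0,"ax":0,"ay":0,"az":0},{"dx":0,"dy":0,"dz":0,"ax":0,"ay":0,"az":0},{"dx":0,"dy":0,"dz":0,"ax":0,"ay":0,"az":0}]'

```text
time_s: 22.83
ee_pos: [0.51, 0.2568, 0.1775]
eef_rot: [-3.141, 0.0, 1.368]
force: [-0.5, 0.6, -0.1]
grip_width: 0.0342
```

```bash
python3 plan.py .5103 .2568 .180 1.368 1; python3 -c "
from h import *;o=ctrl.get_obs();print(o['force'],o['moment'],o['grip_width'])"
```

```text
22.8333 [0.51   0.2568 0.1775] [-3.1409  0.0001  1.3683] step mm 2.5 deg 0.0
[{"dx": 0.0001, "dy": 0.0003, "dz": -0.0025, "ax": -0.04, "ay": 0.01, "az": 0.02}]
[-0.4591  0.5612 -0.0823] [-0.096  -0.1648 -0.105 ] 0.03424287988777509
```

The fingers have stopped at 34.2 mm, which is the squeezed grip's width, with balanced forces. I'll squeeze harder and draw up by 68.5 mm, to TCP z ≈ 0.246.

>>> play_rows --commands '[{"dx":0,"dy":0,"dz":0,"ax":0,"ay":0,"az":0},{"dx":0,"dy":0,"dz":0,"ax":0,"ay":0,"az":0},{"dx":0,"dy":0,"dz":0,"ax":0,"ay":0,"az":0},{"dx":0,"dy":0,"dz":-0.003,"ax":0,"ay":0,"az":0},{"dx":0,"dy":0,"dz":-0.005,"ax":0,"ay":0,"az":0}]' --claw 0 --squeeze 35

```text
time_s: 23.25
ee_pos: [0.5099, 0.2568, 0.1848]
eef_rot: [-3.14, 0.0, 1.368]
force: [-0.3, 1.6, -4.3]
grip_width: 0.0341
```

>>> play_rows --commands '[{"dx":0,"dy":0,"dz":-0.006,"ax":0,"ay":0,"az":0},{"dx":0,"dy":0,"dz":-0.006,"ax":0,"ay":0,"az":0},{"dx":0,"dy":0,"dz":-0.006,"ax":0,"ay":0,"az":0},{"dx":0,"dy":0,"dz":-0.006,"ax":0,"ay":0,"az":0},{"dx":0,"dy":0,"dz":-0.005,"ax":0,"ay":0,"az":0}]'

```text
time_s: 23.67
ee_pos: [0.5098, 0.2568, 0.2169]
eef_rot: [-3.14, 0.001, 1.368]
force: [-2.0, 0.2, -3.9]
grip_width: 0.0338
```

```bash
python3 plan.py .51 .2568 .246 1.368 3|head -1; python3 -c "
from h import *;o=ctrl.get_obs();print(o['force'],o['moment'],o['grip_width'])"
```

```text
23.6667 [0.5098 0.2568 0.2169] [-3.1402  0.0005  1.3677] step mm 9.7 deg 0.0
[-2.019   0.1576 -3.9447] [ 0.0174 -0.7154 -0.3032] 0.033767021982063286
```

>>> play_rows --commands '[{"dx":0,"dy":0,"dz":-0.006,"ax":0,"ay":0,"az":0},{"dx":0,"dy":0,"dz":-0.006,"ax":0,"ay":0,"az":0},{"dx":0,"dy":0,"dz":-0.006,"ax":0,"ay":0,"az":0},{"dx":0,"dy":0,"dz":-0.005,"ax":0,"ay":0,"az":0},{"dx":0,"dy":0,"dz":-0.003,"ax":0,"ay":0,"az":0}]'

```text
time_s: 24.08
ee_pos: [0.5098, 0.2568, 0.2467]
eef_rot: [-3.141, 0.0, 1.368]
force: [-1.4, -0.1, -3.1]
grip_width: 0.034
```

>>> play_rows --commands '[{"dx":0,"dy":0,"dz":0,"ax":0,"ay":0,"az":0},{"dx":0,"dy":0,"dz":0,"ax":0,"ay":0,"az":0},{"dx":0,"dy":0,"dz":0,"ax":0,"ay":0,"az":0},{"dx":0,"dy":0,"dz":0,"ax":0,"ay":0,"az":0},{"dx":0,"dy":0,"dz":0,"ax":0,"ay":0,"az":0}]'

```text
time_s: 24.5
ee_pos: [0.5098, 0.2568, 0.2472]
eef_rot: [-3.141, -0.0, 1.368]
force: [-0.2, 0.6, -1.4]
grip_width: 0.0338
```

```bash
cat > fin.py <<'E'
from h import *
import sys
o=ctrl.get_obs(); print(o['time_s'],o['ee_pos'],o['eef_rot'],o['force'],o['grip_width'])
C={n:grab(n) for n in("top","side")}
a=cv2.resize(C['side'][0][125:225,225:305],None,fx=5,fy=5,interpolation=2)
b=cv2.resize(C['side'][0][205:355,260:365],None,fx=3.3,fy=3.3,interpolation=2)
c=np.zeros((500,400+b.shape[1],3),np.uint8);c[:,:400]=a;c[:min(500,b.shape[0]),400:]=b[:500]
cv2.imwrite('pics/%s.png'%sys.argv[1],c)
# expected pixels in side view of pointer/clip tip
sx=np.array([np.cos(-.2025),np.sin(-.2025),0]); sy=np.array([-sx[1],sx[0],0]); O=np.array([.5095,.2555,0])
s=C['side'][1]
for nm,x,y,z in(('pointer low',.024,.010,.025),('pointer at 68.5',.024,.010,.0935),('clip',.022,-.02,.0935)):
    uv=proj(s,O+x*sx+y*sy+[0,0,z])[0]; print(nm,uv,'crop',(uv-[225,125])*5)
E
python3 fin.py fin1
```

```text
24.5 [0.5098 0.2568 0.2472] [-3.1409 -0.      1.3676] [-0.1711  0.5901 -1.3753] 0.03376735559804457
pointer low [272.0439 191.0119] crop [235.2197 330.0596]
pointer at 68.5 [270.2178 170.4526] crop [226.0889 227.2629]
clip [270.0775 179.209 ] crop [225.3875 271.0452]
```

No more pictures can be viewed, so I'll check numerically. The green lens in the side view gives the mast's actual rise, and image differences show where the pointer stud went.

Run:
```python
from h import *
a=cv2.imread('pics/side0.png'); b,s=grab('side'); print(ctrl.get_obs()['ee_pos'])
def lens(im):
    r=im[110:200,235:290].astype(int); m=(r[...,1]-np.maximum(r[...,0],r[...,2])>12)
    return sorted([(st[4],ce+[235,110]) for ce,st in blobs(m,8,500)],key=lambda t:-t[0])[:4]
la,lb=lens(a),lens(b); print(la,lb)
# lens at ~ stand y=-.095, z guess .17: predicted pixel vs rise
sx=np.array([np.cos(-.2025),np.sin(-.2025),0]); sy=np.array([-sx[1],sx[0],0]); O=np.array([.5095,.2555,0])
p0=None
for z in np.arange(.15,.20,.01): print('z',z,proj(s,O-.095*sy+[0,0,z])[0])
for h in(.060,.065,.0685,.0695,.075): print(h,proj(s,O-.095*sy+[0,0,.175+h])[0]-proj(s,O-.095*sy+[0,0,.175])[0])
d=(b.astype(int)-a).sum(2)
print('change x 262..282, rows 164..196'); 
for v in range(164,197,2): print(v,d[v,262:284])
```

```text
[0.5098 0.2568 0.2472]
[(np.int32(54), array([258.3148, 170.8148])), (np.int32(40), array([242.025, 125.325]))] [(np.int32(78), array([255.7179, 145.2051])), (np.int32(27), array([238.1111, 123.1481]))]
z 0.15 [260.0211 184.8308]
z 0.16 [259.638  181.4429]
z 0.17 [259.25   178.0068]
z 0.18000000000000002 [258.8569 174.5216]
z 0.19000000000000003 [258.4587 170.9862]
z 0.20000000000000004 [258.0552 167.3997]
0.06 [ -2.4534 -21.8409]
0.065 [ -2.6667 -23.7485]
0.0685 [ -2.8169 -25.0922]
0.0695 [ -2.8599 -25.4773]
0.075 [ -3.0976 -27.6061]
change x 262..282, rows 164..196
164 [119 126 117  70  54  57  40  -9 -31 -13 -16 -28 -30  -8 -27  -4 -13 -36
   0   5  -3 -24]
166 [148 125 133 117  64  63  32 -12  -7  18  23 -19 -24  -7   2   0 -13 -13
  14  -6  -8  11]
168 [148 134 129 121  69  67  72  66 107 144  74  15 -12   4  -7  17 -19  -7
  -3 -12   0 -12]
170 [ 91 124 143 110 105  64  71  41  54  66  23  -2  -9   5 -23  -4  -5 -16
 -19  10  -9  -3]
172 [ 94 111 134  80   9   9   8  -5  -5 -19 -19  -8 -33 -30  -4 -14 -12 -22
   3   2 -26  -6]
174 [110  82  51  21  -7 -21   8   7 -12 -22 -35 -2
[... 564 characters left out ...]

 -181 -161 -176 -144 -173 -154 -168 -172]
186 [   5    7    1   -1  -18    5   -1   -8  -13  -13  -58 -127 -152 -165
 -167 -172 -159 -187 -180 -179 -157 -168]
188 [   4   12   14    8    2    2    2  -13   -9   -7  -44 -110 -158 -168
 -174 -180 -169 -166 -185 -191 -180 -168]
190 [ -21  -30   15   -1  -13   -7   -5    3    1  -35  -99 -179 -171 -184
 -180 -178 -168 -165 -175 -187 -163 -121]
192 [  10   -3  -15   19   -8    4   -8   -2    0   14   21   -3  -66 -152
 -164 -171 -157  -83  -62  -53  -55  -21]
194 [ 11  -5   1  -5 -11  16 -20  -7 -19 -16  -7   6 -26 -31 -54 -15  -9  15
  -2   0 -18  -2]
196 [ -9   4   1 -17 -14 -17   5  -7   2 -18   6  10 -53 -90 -46   0   5  -3
  -6   1 -13   0]
```

Checks agree: the lens rose 25.6 px, about 70 mm, against a TCP rise of 69.7 mm. The stud now appears at (271,169), where it was predicted, and the pose is steady. I'm handing in.

Run:
```python
from h import *
im,s=grab('side'); hsv=cv2.cvtColor(im,cv2.COLOR_BGR2HSV)
print([np.round(ce,1) for ce,st in blobs((hsv[...,1]<60)&(hsv[...,2]>160),20,400) if 265<ce[0]<365 and 205<ce[1]<330])
o=ctrl.get_obs(); print(o['time_s'],o['ee_pos'],o['joint_vel'],o['grip_width'],o['force'])
print(workorder.hand_in())
```

```text
[array([266.6, 209.7]), array([318.6, 218.8]), array([285.4, 234. ]), array([342.7, 278.6]), array([305.5, 294.8])]
24.7 [0.5099 0.2568 0.2472] [-0.0005  0.0003  0.0021 -0.0011  0.0004 -0.0016] 0.03405756560123703 [ 0.2831  0.3498 -3.0299]
the job is handed in; nothing more can be done
None
```

The job is handed in at 24.7 s of robot time. Both stray tubes are in the large rack and the mast is held up at the clip with the grip squeezed. No verdict was reported.

- **Tubes:** the short stray went into the free hole at x = -35, y = -75, in row_short's row. The long stray went into x = +35, y = -75, in row_long's row. In the side view their caps are within 2 px of where seated tubes should appear. The two tubes already in the rack did not move in that view. The arm hid the placed tubes in the top view, so that check rests on one camera.
- **Mast:** two wrist views put the clip at about 68.5 ±1 mm above the lowest scale mark. The gripper rose 69.7 mm, and the side camera's lens shift gave about 70 mm, so the grip did not slip. The pointer should be about 1 mm above the clip, inside the 5 mm limit.
- **Hold:** the fingers are set to 35 N at 34 mm, which means the button is home. Joint speeds were near zero at hand-in.
- **Not settled:** the 12-picture limit was reached, so the last look at pointer and clip was by pixel numbers only. The wrist camera also differed from the gripper position by 2 to 4 mm sideways. I corrected for that by aligning tube and hole within the same picture. I made no separate final check that the bench items stayed in place.

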